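Oil jar shut, trimming irons racked blade-down

TASK

The trimming irons have just been oiled and sheathed: finish up by closing the oil jar, swinging its captive cap down onto the neck and then screwing it fully tight clockwise. Put every iron that is on the bench into the sloping rack, one to a notch and resting down on the foot ledge, each with its heavy (blade) end at the bottom; the two halves look the same, so lift each at mid-length and feel which end is heavy. Leave the clay cup and the wash bottle where they stand.

Things in the scene. Friction and masses are not known exactly. Their poses are not given: they have to be found in the camera images.
- iron1: sheathed trimming iron (absent: None): plain pale wooden square bar 180 x 26 x 26 mm, 0.37 kg, halves alike, a thin seam at mid-length. Origin at its very centre, x along it. The steel hides in one half, at +x or -x by chance: centre of mass up to 47 mm from the middle, so held level at mid-length it loads the wrist with up to 0.17 N m. One that balances (within 8 mm) may go either way
- iron2: sheathed trimming iron (absent: None): plain pale wooden square bar 180 x 26 x 26 mm, 0.37 kg, halves alike, a thin seam at mid-length. Origin at its very centre, x along it. The steel hides in one half, at +x or -x by chance: centre of mass up to 47 mm from the middle, so held level at mid-length it loads the wrist with up to 0.17 N m. One that balances (within 8 mm) may go either way
- iron3: sheathed trimming iron (absent: None): plain pale wooden square bar 180 x 26 x 26 mm, 0.37 kg, halves alike, a thin seam at mid-length. Origin at its very centre, x along it. The steel hides in one half, at +x or -x by chance: centre of mass up to 47 mm from the middle, so held level at mid-length it loads the wrist with up to 0.17 N m. One that balances (within 8 mm) may go either way
- iron4: sheathed trimming iron (absent: None): plain pale wooden square bar 180 x 26 x 26 mm, 0.37 kg, halves alike, a thin seam at mid-length. Origin at its very centre, x along it. The steel hides in one half, at +x or -x by chance: centre of mass up to 47 mm from the middle, so held level at mid-length it loads the wrist with up to 0.17 N m. One that balances (within 8 mm) may go either way
- iron5: sheathed trimming iron (absent: None): plain pale wooden square bar 180 x 26 x 26 mm, 0.37 kg, halves alike, a thin seam at mid-length. Origin at its very centre, x along it. The steel hides in one half, at +x or -x by chance: centre of mass up to 47 mm from the middle, so held level at mid-length it loads the wrist with up to 0.17 N m. One that balances (within 8 mm) may go either way
- rack: fixed dark wooden sloping rack 370 mm wide. Origin on the bench under its middle, z up, x level towards its HIGH side, y along the rails; the low side with the foot ledge is at -x, facing away from the robot. Irons lie in its x-z plane at 0.698 rad (40 deg) to the level on two notched rails 16 mm wide, 60 mm either side of the irons' middle; between the rails it is open below
- slot0 (a point): where an iron's centre lies when seated in notch 0 of the rack, 105 mm above the bench. Notches 36 mm wide, 70 mm apart; their teeth stand 18 mm above the underside of a seated iron. The ledge's face is 91 mm down the slope from here, so a seated iron touches it within 1 mm; ledge top 3 mm above the irons' centre line. A released iron slides down to the ledge
- slot1 (a point): where an iron's centre lies when seated in notch 1 of the rack, 105 mm above the bench. Notches 36 mm wide, 70 mm apart; their teeth stand 18 mm above the underside of a seated iron. The ledge's face is 91 mm down the slope from here, so a seated iron touches it within 1 mm; ledge top 3 mm above the irons' centre line. A released iron slides down to the ledge
- slot2 (a point): where an iron's centre lies when seated in notch 2 of the rack, 105 mm above the bench. Notches 36 mm wide, 70 mm apart; their teeth stand 18 mm above the underside of a seated iron. The ledge's face is 91 mm down the slope from here, so a seated iron touches it within 1 mm; ledge top 3 mm above the irons' centre line. A released iron slides down to the ledge
- slot3 (a point): where an iron's centre lies when seated in notch 3 of the rack, 105 mm above the bench. Notches 36 mm wide, 70 mm apart; their teeth stand 18 mm above the underside of a seated iron. The ledge's face is 91 mm down the slope from here, so a seated iron touches it within 1 mm; ledge top 3 mm above the irons' centre line. A released iron slides down to the ledge
- slot4 (a point): where an iron's centre lies when seated in notch 4 of the rack, 105 mm above the bench. Notches 36 mm wide, 70 mm apart; their teeth stand 18 mm above the underside of a seated iron. The ledge's face is 91 mm down the slope from here, so a seated iron touches it within 1 mm; ledge top 3 mm above the irons' centre line. A released iron slides down to the ledge
- jar: amber oil jar, 80 mm across, in a fixed wooden block 94 x 94 x 24 mm; origin on the bench under the jar's axis, z up; its x axis points level from the jar's axis to the strap's hinge. Neck 46 mm across
- jar_mouth (a point): centre of the jar's mouth, on its axis, 112 mm above the bench
- strap (a joint): angle of the hinged strap that carries the captive cap: 0 = cap down square on the neck; grows as it swings up and over; 1.95 (stop) = thrown back wide open. A stiff strap (about 0.03 N m): it stays where it is left. Once the cap is screwed on, its thread keeps it from lifting
- strap_hinge (a point): middle of the strap's level hinge pin (along the jar's y axis), 44 mm from the jar's axis, 98 mm above the bench
- cap (a joint): turn of the cap in its strap: 0 = slack; grows as it is turned clockwise seen from above (cap down); stop at 4.2 (two thirds of a turn) = screwed tight. Friction of about 0.06 N m keeps it where it is left
- cap_top (a point): centre of the black screw cap's outer face. Cap 54 mm across, ribbed side 27 mm tall, a grey strap ring 58 mm across at its lower edge. With the cap down this point is on the jar's axis 128.5 mm above the bench, and the side is free to grasp down to 103 mm above the bench. Thrown back, the cap's outer face looks away from the jar (+x of the jar) and slightly down, its edge about 155 mm up
- upper_rail: the upper of the rack's two notched rails, part of the rack, with the rack's origin and axes. A seated iron loads it with 0.3 N (steel right at the low end) to 1.4 N (balanced); more than that means heavy end up
- yunomi: bystander: unfired clay cup, 72 mm across, 85 mm tall, standing on the robot's side of the irons; origin at its underside
- wash_bottle: bystander: white wash bottle, 70 mm across, 180 mm tall with its spout, on the near side of the rack; origin at its underside

How it is judged:
By the outcome, as a careful person would: the job done as asked, in the order asked, and still so for the second after the job is handed in, with the robot touching nothing.
Of iron1, iron2, iron3, iron4, iron5 only 3 to 5 are there at a start; the rules pass over those that are not, and their reading is None.
At some moment in a run one of iron1, iron2, iron3, iron4, iron5 may be knocked a few centimetres aside while the robot is not near it.
Once in a run the grip may slacken for a moment while it holds something.
It also fails if it takes over 210 s, if anything falls off the work surface, if the arm or the gripper's body presses on something with over 40 N, if the wrist force passes 120 N, or if a joint passes its speed limit or range.

ROBOT

A 6-joint arm with a two-finger parallel gripper is mounted at the origin on the work surface. World frame = base frame: x ahead of the robot, y to its left, z up, the work surface at z = 0. Lengths are in m, angles in degrees, forces in N, time in s.
With the tool pointing down it reaches from about 0.375 to 0.9 m from the base axis. Payload 3.1 kg.
Tool frame: the origin (TCP) lies on the centre line of the jaws, within the pads' length; the fingertips stand 25 mm ahead of it and the grasp point (between the pads) lies 6 mm ahead of it; z points along the fingers, y is the line along which they close (so a half turn about z gives the same grasp; the last joint's range is limited). The gripper opens to 87 mm and grips with 3 to 60 N. Pads are 19 mm wide; open, the fingers measure 117 mm over their backs; the gripper's body (75 mm by 190 mm) begins 51 mm behind the grasp point.
Start: joints at [65.46, 30.224, 82.088, -0, 67.689, -10.227], TCP at [0.154, 0.606, 0.213] pointing down, gripper open.
Joint ranges: [-176.69, 176.69], [-43.24, 126.21], [12.49, 139.97], [-82, 262], [0, 151.66], [-163.58, 163.58]. Speed limits (degrees/s): [159.86, 159.86, 180, 180, 180, 180].

INTERFACE

Orientations are given as a 3x3 rotation matrix whose columns are the frame's x, y, z axes.
In Python, from rig import bot, cams, models gives the robot as it stands. The module is installed in compiled form; this text tells all that it offers.
- The arm moves only by the shell command python3 -m handwheel 'ROWS' [OPENING]. ROWS is JSON, a list of rows, each a list of 6 numbers: the shift along the world's x, y, z each as a share of 1 m, from -1 to 1, then the turn, a rotation vector about the world's x, y, z each as a share of 2 rad, from -1 to 1. In form: [[dx, dy, dz, wx, wy, wz], ...]. A call has exactly 8 rows; each row is the pose to reach, as a shift and turn from the pose commanded when the call began; what a row does not reach only later rows make up. A row lasts 1/12 s, in which the tool goes at most 41.7 mm and 7.16 degrees, less where a joint would pass 70% of its speed; a pose out of reach is approached as far as the arm can. A call with a number of a shift or a turn outside -1 to 1 is refused whole. A call with a gripper value outside its range is refused whole. OPENING is the opening, from -1 (shut) to 1 (fully open), so that 0 is half open, set as the call begins (- or left out, the last holds). The fingers move at their own pace and stop on an object; the grip force is fixed at half the most. Time passes only in rows, so rows that repeat a pose let the fingers close, or fill a call up. It gives the time, the measured TCP pose, the force, the opening and the grip force at its end, in the units of the state.
- bot.read_state(): the state, without advancing time (a new reading comes with each control period).
- cams.capture(name): name is "side" or "top" or "wrist"; returns (picture, depth): 420x560x3 uint8, blue, green, red; 420x560 float32, m along the optical axis (not along the pixel's ray), 0 where there is no reading.
- cams.calibration(name): a dict with "mtx" (3x3 intrinsics, pixels), "R" (3x3) and "t" (3): a world point X has camera coordinates R X + t; the wrist camera has in their place "tool_from_camera" (4x4, takes a point from camera to tool coordinates, whose origin is the TCP and whose axes are the flange's). Camera axes: x right, y down, z forward; pixel columns grow to the right and rows downward; lengths in m; the calibration is good to about 2 mm. The wrist camera is an equidistant fisheye: a pixel r from the principal point sees the ray r / f radians off the axis. A picture is of the moment at which its call begins: read the wrist's pose just before it. calibration takes no time and is no camera call.
- bot.hand_in(): hands the job in; it is judged then, once.
Trained networks look in the newest picture that a camera, given by its name, has taken for a name from the list of things; names that differ only in an ending like _2 or _b are one class to them, and where a whole thing is asked for, a point or a joint stands for the part that bears it (a point fixed in the world has none). Each returns a list of dicts, best first, with "conf" (0 to 1); they miss things now and then, are a little off and sometimes report something else, mostly with a low value. They report only what shows in the picture. A call takes as long as a camera call.
- models.spot_in(query, camera): "position" ([column, row] in pixels, amid what is visible of it).
- models.tip_of(query, camera): "position" ([column, row] in pixels: a listed point, or the origin of a listed thing).
The state is a dict: "time_s": time; "joint_positions": joint angles; "qvel": joint speeds; "tau": joint torques, N m; "position": TCP position; "tcp_rot": TCP orientation; "force": force on the tool from outside, world axes, zero at the start; "moment": the same for the moment, N m; "opening": opening from 0.0 (shut) to 1.0 (fully open); "grasp_force": force on a finger pad.
Only numpy, scipy, OpenCV 4.12 (cv2) and the standard library are available. Lean on these libraries where they do the work, as an engineer would, in place of code of your own. Each camera call takes 0.05 s, during which the arm holds its last target. There are 200 camera calls.

## Working session

There is one attempt and no reset: what is moved stays moved. The work goes in short steps, Python scripts to look and compute and a shell command to move; the robot and the scene stay as the last step left them, time stands still between calls to the robot, and variables do not carry over. Pictures are saved under pics/ and viewed, at most 14 in all, crops included, and the job is handed in when it is done.

```bash
mkdir -p pics; cat > h.py <<'E'
import numpy as np, cv2
from rig import bot,cams,models
def proj_pt(cam,uv,depth):
    c=cams.calibration(cam);K=c["mtx"];u,v=uv
    z=depth
    p=np.array([(u-K[0][2])/K[0][0]*z,(v-K[1][2])/K[1][1]*z,z])
    return np.array(c["R"]).T@(p-np.array(c["t"]))
def cloud(cam,d):
    c=cams.calibration(cam);K=np.array(c["mtx"])
    v,u=np.mgrid[:d.shape[0],:d.shape[1]]
    P=np.stack([(u-K[0,2])/K[0,0]*d,(v-K[1,2])/K[1,1]*d,d],-1)
    return (P-np.array(c["t"]))@np.array(c["R"])
def wcloud(d,s):
    c=cams.calibration("wrist");K=np.array(c["mtx"]);T=np.array(c["tool_from_camera"])
    v,u=np.mgrid[:d.shape[0],:d.shape[1]]
    x=(u-K[0,2])/K[0,0];y=(v-K[1,2])/K[1,1];r=np.hypot(x,y)+1e-9
    k=np.tan(r)/r*d
    P=np.stack([x*k,y*k,d],-1)@T[:3,:3].T+T[:3,3]
    return P@np.array(s["tcp_rot"]).T+np.array(s["position"])
E
python3 - <<'E'
from h import *
s=bot.read_state();print({k:np.round(v,3).tolist() for k,v in s.items()})
for n in("top","side"):
    p,d=cams.capture(n);cv2.imwrite(f"pics/{n}0.png",p);np.save(f"pics/{n}0.npy",d)
    C=cloud(n,d)
    c=cams.calibration(n);print(n,"campos",np.round(-np.array(c["R"]).T@c["t"],3))
    for q in("iron1","rack","slot0","slot4","jar","jar_mouth","strap_hinge","cap_top","yunomi","wash_bottle"):
        for r in models.tip_of(q,n)[:5]:
            u,v=r["position"];i,j=int(round(v)),int(round(u))
            print(q,round(r["conf"],2),np.round(r["position"],1),np.round(C[min(max(i,0),419),min(max(j,0),559)],3))
E
```

```text
{'time_s': 0.0, 'joint_positions': [65.46, 30.28, 82.158, -0.001, 67.689, -10.231], 'qvel': [-0.019, 0.019, 0.024, 0.017, 0.125, -0.084], 'tau': [-0.0, -44.004, -17.659, 0.063, 0.058, -0.0], 'position': [0.154, 0.605, 0.212], 'tcp_rot': [[-0.969, 0.247, -0.001], [0.247, 0.969, -0.002], [0.0, -0.002, -1.0]], 'force': [-0.81, 0.592, 0.132], 'moment': [-0.026, 0.007, 0.018], 'grasp_force': 0.0, 'opening': 0.997}
top campos [0.256 0.037 1.525]
iron1 0.91 [384.6 155.8] [ 0.638 -0.293  0.029]
iron1 0.79 [390.4 243.8] [ 0.381 -0.294  0.023]
iron1 0.75 [281.6 144.6] [0.681 0.008 0.024]
iron1 0.65 [393.7 210.3] [ 0.478 -0.31   0.026]
rack 0.95 [187.4 201.6] [0.52  0.291 0.005]
slot0 0.86 [129.1 200.7] [0.528 0.462 0.005]
slot0 0.75 [232.9 197.3] [0.533 0.156 0.002]
slot0 0.59 [155.6 198.2] [0.535 0.383 0.004]
slot0 0.58 [181.8 201.4] [0.524 0.306 0.004]
slot0 0.57 [206.5 193.7] [0.544 0.236 0.002]
slot4 0.86 [129.1 200.7] [0.528 0.462 0.005]
slot4 0.75 [232.9 197.3] [0.533 0.156 0.002]
slot4 0.59 [155.6 198.2] [0.535 0.383 0.004]
slot4 0.58 [181.8 201.4] [0.524 0.306 0.004]
slot4 0.57 [206.5 
[... 802 characters left out ...]
 177.4] [0.544 0.323 0.059]
slot0 0.59 [271.7 150.8] [ 0.54   0.674 -0.004]
slot0 0.53 [283.2 198.7] [0.495 0.107 0.104]
slot4 0.82 [277.1 161.6] [0.53  0.461 0.049]
slot4 0.82 [278.4 169.1] [0.534 0.467 0.017]
slot4 0.64 [286.9 177.4] [0.544 0.323 0.059]
slot4 0.59 [271.7 150.8] [ 0.54   0.674 -0.004]
slot4 0.53 [283.2 198.7] [0.495 0.107 0.104]
jar 0.57 [286.9 262. ] [ 0.475 -0.088  0.028]
jar_mouth 0.94 [288.1 225.2] [ 0.485 -0.038  0.112]
strap_hinge 0.77 [305.  228.4] [ 0.527 -0.056  0.11 ]
cap_top 0.56 [319.6 217.1] [ 0.622  0.152 -0.001]
cap_top 0.18 [287.7 230.6] [ 0.48  -0.069  0.114]
yunomi 0.96 [205.4 355.9] [ 0.259 -0.368  0.038]
wash_bottle 0.79 [210.7 198.2] [0.282 0.299 0.014]
```

View pics/top0.png

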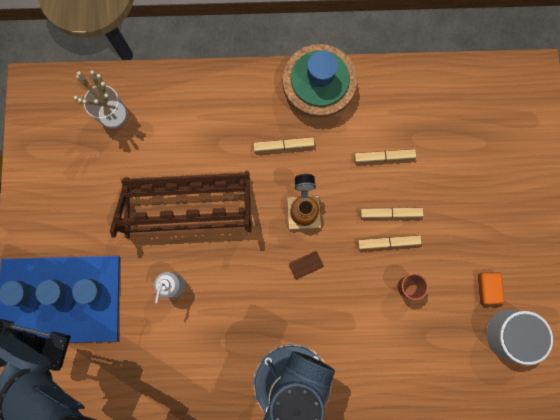

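View pics/side0.png

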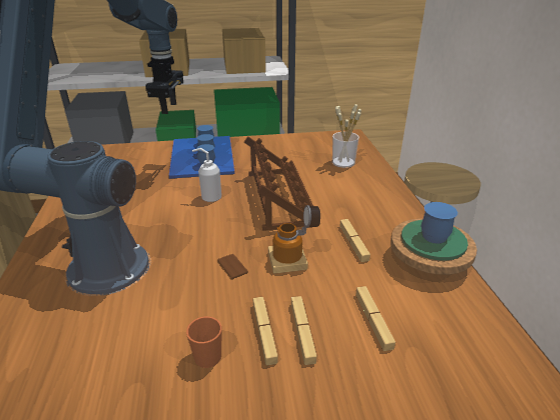

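The pictures show four irons, at top-view pixels (284,145), (385,157), (392,214) and (390,243). The jar is at (305,208) with its cap thrown back to +x at (304,181). The rack is centred at (187,205), with its low side at +x. Next I'll measure these from the depth image.

```bash
cat >> h.py <<'E'
def irons(p,C,top=True):
    hsv=cv2.cvtColor(p,cv2.COLOR_BGR2HSV)
    m=(hsv[...,2]>110)&(C[...,2]>0.016)&(C[...,2]<0.036)&(C[...,0]>0.3)&(C[...,0]<0.78)&(np.abs(C[...,1])<0.6)
    n,l,st,_=cv2.connectedComponentsWithStats(cv2.morphologyEx(m.astype(np.uint8),cv2.MORPH_CLOSE,np.ones((3,3))))
    o=[]
    for i in range(1,n):
        if st[i,4]<60: continue
        (cx,cy),(a,b),_=cv2.minAreaRect((C[(l==i)&m][:,:2]*1000).astype(np.float32))
        q=C[(l==i)&m][:,:2];w,V=np.linalg.eigh(np.cov((q-q.mean(0)).T));ax=V[:,1]*np.sign(V[1,1]+1e-9)
        o.append((round(cx),round(cy),round(a),round(b),round(float(np.degrees(np.arctan2(ax[1],ax[0]))),1),st[i,4]))
    return o
E
python3 - <<'E'
from h import *
p=cv2.imread("pics/top0.png");d=np.load("pics/top0.npy");C=cloud("top",d)
for i in irons(p,C): print(i)
# rack
for z0,z1 in((.03,.06),(.06,.085),(.085,.11),(.11,.135),(.135,.16),(.16,.2)):
    m=(C[...,2]>z0)&(C[...,2]<z1)&(C[...,0]>.38)&(C[...,0]<.7)&(C[...,1]>.07)&(C[...,1]<.56)
    q=C[m]; print(z0,len(q),np.round(np.percentile(q,[2,50,98],axis=0),3).tolist() if len(q) else"")
m=(C[...,2]>.03)&(C[...,0]>.4)&(C[...,0]<.7)&(abs(C[...,1]+.05)<.07)
q=C[m]
for z0 in(.1,.12,.14): 
    k=q[(q[:,2]>z0)&(q[:,2]<z0+.02)];print(z0,len(k),np.round(np.percentile(k,[2,50,98],axis=0),3).tolist() if len(k) else"")
im=cv2.resize(p[150:260,100:330],None,fx=3.4,fy=3.4,interpolation=cv2.INTER_CUBIC);cv2.imwrite("pics/crop.png",im)
E
```

```text
(685, 3, 29, 180, 93.7, np.int32(548))
(642, -294, 29, 180, 92.5, np.int32(558))
(479, -50, 94, 94, 70.3, np.int32(358))
(472, -303, 181, 27, 89.1, np.int32(589))
(387, -292, 27, 180, 92.8, np.int32(586))
(343, 567, 34, 73, 158.6, np.int32(84))
(325, 522, 24, 71, 123.4, np.int32(77))
0.03 2247 [[0.436, 0.112, 0.032], [0.551, 0.293, 0.048], [0.593, 0.463, 0.059]]
0.06 722 [[0.443, 0.108, 0.06], [0.551, 0.309, 0.068], [0.569, 0.469, 0.083]]
0.085 115 [[0.432, 0.105, 0.085], [0.492, 0.46, 0.097], [0.516, 0.471, 0.109]]
0.11 586 [[0.435, 0.106, 0.117], [0.451, 0.289, 0.131], [0.478, 0.468, 0.135]]
0.135 943 [[0.418, 0.106, 0.135], [0.458, 0.292, 0.144], [0.477, 0.466, 0.155]]
0.16 1 [[0.434, 0.11, 0.16], [0.434, 0.11, 0.16], [0.434, 0.11, 0.16]]
0.1 262 [[0.455, -0.07, 0.101], [0.48, -0.049, 0.112], [0.526, -0.029, 0.118]]
0.12 46 [[0.467, -0.073, 0.12], [0.527, -0.048, 0.13], [0.53, -0.022, 0.139]]
0.14 119 [[0.527, -0.075, 0.141], [0.538, -0.042, 0.153], [0.561, -0.022, 0.16]]
```

View pics/crop.png

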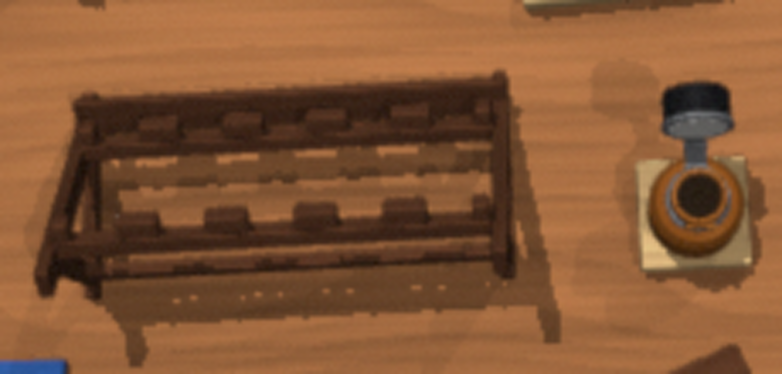

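The rack's low side is at +x, with inner teeth at crop x = 139, 227, 317 and 405 on the upper rail. The jar cap is open toward +x at crop (697,110). I'll move above the jar for a close look.

```bash
python3 -m handwheel '[[0.25,-0.25,0.12,0,0,0.125],[0.25,-0.25,0.12,0,0,0.125],[0.25,-0.25,0.12,0,0,0.125],[0.25,-0.25,0.12,0,0,0.125],[0.25,-0.25,0.12,0,0,0.125],[0.25,-0.25,0.12,0,0,0.125],[0.25,-0.25,0.12,0,0,0.125],[0.25,-0.25,0.12,0,0,0.125]]' -1
python3 -m handwheel '[[0.066,-0.31,0,0,0,0],[0.066,-0.31,0,0,0,0],[0.066,-0.31,0,0,0,0],[0.066,-0.31,0,0,0,0],[0.066,-0.31,0,0,0,0],[0.066,-0.31,0,0,0,0],[0.066,-0.31,0,0,0,0],[0.066,-0.31,0,0,0,0]]'
python3 - <<'E'
from h import *
print(np.round(cams.calibration("wrist")["tool_from_camera"],3).tolist())
s=bot.read_state();p,d=cams.capture("wrist");cv2.imwrite("pics/w1.png",p);np.save("pics/w1.npy",d)
print(s["time_s"],np.round(s["position"],3),np.round(s["joint_positions"],1),np.round(s["moment"],3))
W=wcloud(d,s)
for q in("slot0","jar_mouth","strap_hinge","cap_top","rack"):
    for r in models.tip_of(q,"wrist")[:5]:
        u,v=r["position"];print(q,round(r["conf"],2),np.round(r["position"],1),np.round(W[int(v),int(u)],3))
E
```

```text
time_s: 1.77
position: [0.3772, 0.3823, 0.3204]
tcp_rot: [[-1.0, -0.0, 0.0], [-0.0, 1.0, 0.0], [-0.0, 0.0, -1.0]]
force: [0.4, 0.4, 0.1]
opening: 0.478
grasp_force: 0.0
time_s: 2.43
position: [0.4428, 0.0704, 0.3198]
tcp_rot: [[-1.0, 0.002, 0.001], [0.002, 1.0, -0.002], [-0.001, -0.002, -1.0]]
force: [0.8, 0.3, -0.3]
opening: 0.01
grasp_force: 0.0
[[0.0, -0.968, -0.251, 0.067], [1.0, 0.0, -0.001, 0.0], [0.001, -0.251, 0.968, -0.171], [0.0, 0.0, 0.0, 1.0]]
2.4333 [0.443 0.07  0.32 ] [ -5.2   8.9  97.6  -0.1  73.5 -95.1] [0.072 0.016 0.001]
slot0 0.86 [392.8 245.7] [0.406 0.104 0.409]
slot0 0.85 [508.5 240.1] [0.407 0.15  0.406]
slot0 0.79 [478.  234.3] [ 0.546  0.445 -0.002]
slot0 0.72 [432.4 243. ] [0.54  0.315 0.053]
jar_mouth 0.92 [181.4 217.7] [ 0.48  -0.047  0.113]
strap_hinge 0.41 [434.3 241.9] [ 0.556  0.348 -0.   ]
rack 0.75 [407.3 216.3] [0.51  0.288 0.002]
```

View pics/w1.png

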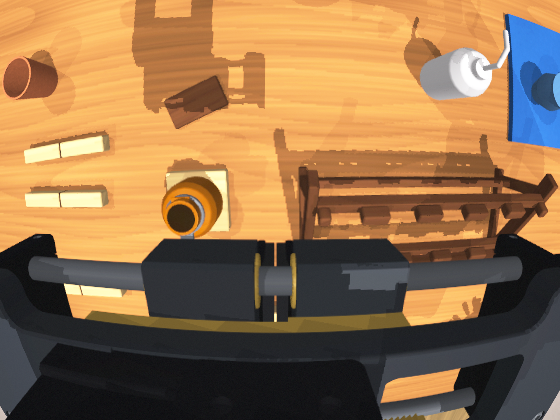

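The wrist view agrees: the jar mouth at pixel (181,217) is about (0.480,-0.048). I'll go beyond the cap, drop down and push it towards the jar.

```bash
python3 -m handwheel '[[0.167,-0.118,0,0,0,0],[0.167,-0.118,0,0,0,0],[0.167,-0.118,0,0,0,0],[0.167,-0.118,0,0,0,0],[0.167,-0.118,0,0,0,0],[0.167,-0.118,-0.08,0,0,0],[0.167,-0.118,-0.12,0,0,0],[0.167,-0.118,-0.12,0,0,0]]'
python3 -m handwheel '[[0,0,-0.02,0,0,0],[0,0,-0.04,0,0,0],[0,0,-0.04,0,0,0],[0,0,-0.04,0,0,0],[0,0,-0.04,0,0,0],[0,0,-0.04,0,0,0],[0,0,-0.04,0,0,0],[0,0,-0.04,0,0,0]]'
python3 -m handwheel '[[-0.01,0,0,0,0,0],[-0.02,0,0,0,0,0],[-0.03,0,0,0,0,0],[-0.04,0,0,0,0,0],[-0.05,0,0,0,0,0],[-0.06,0,0,0,0,0],[-0.07,0,0,0,0,0],[-0.07,0,0,0,0,0]]'
python3 - <<'E'
from h import *
for n in("side","top"):
    p,d=cams.capture(n);C=cloud(n,d);q=C[(abs(C[...,0]-.49)<.1)&(abs(C[...,1]+.05)<.06)&(C[...,2]>.11)&(C[...,2]<.2)]
    if n=="side": cv2.imwrite("pics/s1.png",cv2.resize(p[150:300,200:400],None,fx=3,fy=3))
E
```

```text
time_s: 3.4
position: [0.6095, -0.0425, 0.1975]
tcp_rot: [[-1.0, -0.002, 0.0], [-0.002, 1.0, 0.0], [-0.0, 0.0, -1.0]]
force: [0.2, 0.1, -1.2]
opening: 0.005
grasp_force: 0.0
time_s: 4.07
position: [0.61, -0.0442, 0.161]
tcp_rot: [[-1.0, -0.0, 0.003], [-0.0, 1.0, -0.001], [-0.003, -0.001, -1.0]]
force: [0.6, -0.3, -0.5]
opening: 0.003
grasp_force: 0.0
time_s: 4.73
position: [0.5368, -0.0438, 0.1597]
tcp_rot: [[-1.0, 0.0, -0.002], [0.0, 1.0, 0.001], [0.002, 0.001, -1.0]]
force: [-0.1, 0.5, -1.2]
opening: 0.005
grasp_force: 0.0
```

View pics/s1.png

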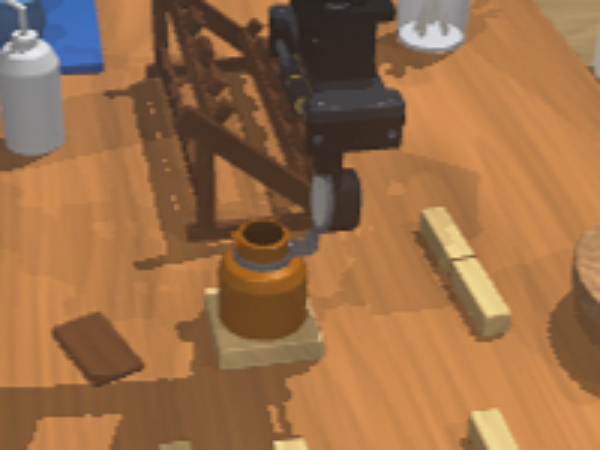

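```bash
python3 - <<'E'
from h import *
c=cams.calibration("side")
def pr(X):
    x=np.array(c["mtx"])@(np.array(c["R"])@X+np.array(c["t"]));return np.round((x[:2]/x[2]-[200,150])*3,0)
for th in(111,90,70,50):
    t=np.radians(th);R=lambda a,b:(a*np.cos(t)+b*np.sin(t), -a*np.sin(t)+b*np.cos(t))
    for a,b in((-44,30.5),(-44,3.5)):
        x,z=R(a,b);print(th,(a,b),pr(np.array([.524+x/1000,-.048,.098+z/1000])))
print("tip",pr(np.array([.537,-.044,.135])),"hinge",pr(np.array([.524,-.048,.098])))
p,d=cams.capture("side");C=cloud("side",d)
q=C[210:225,305:322];print(np.round(q[::4,::4],3).tolist())
E
```

```text
111 (-44, 30.5) [360. 207.]
111 (-44, 3.5) [332. 201.]
90 (-44, 30.5) [345. 196.]
90 (-44, 3.5) [315. 198.]
70 (-44, 30.5) [326. 190.]
70 (-44, 3.5) [297. 201.]
50 (-44, 30.5) [305. 190.]
50 (-44, 3.5) [281. 209.]
tip [324. 201.] hinge [309. 240.]
[[[0.531, -0.033, 0.151], [0.535, -0.059, 0.167], [0.547, -0.055, 0.163], [0.556, -0.058, 0.164], [0.634, 0.19, -0.0]], [[0.529, -0.041, 0.143], [0.534, -0.068, 0.161], [0.545, -0.064, 0.157], [0.555, -0.065, 0.157], [0.627, 0.16, 0.004]], [[0.529, -0.046, 0.135], [0.533, -0.074, 0.152], [0.544, -0.07, 0.149], [0.323, -0.957, 0.754], [0.623, 0.142, 0.002]], [[0.527, -0.054, 0.127], [0.533, -0.075, 0.141], [0.545, -0.069, 0.136], [0.555, -0.071, 0.136], [0.617, 0.12, 0.002]]]
```

```bash
python3 - <<'E'
from h import *
p,d=cams.capture("side");a=cv2.resize(p[150:250,250:370],None,fx=4,fy=4,interpolation=cv2.INTER_CUBIC)
a=np.clip(a.astype(float)*1.8,0,255).astype(np.uint8)
p,d=cams.capture("wrist");b=cv2.resize(p,None,fx=.714,fy=.9524)
cv2.imwrite("pics/s2.png",np.hstack([a[:400],b[:400,:320]]))
E
```

```text
(no output)
```

View pics/s2.png

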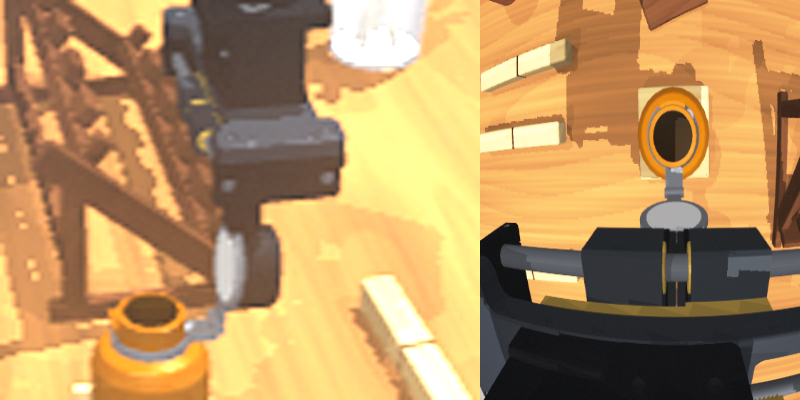

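```bash
python3 - <<'E'
from h import *
s=bot.read_state();print(np.round(s["position"],4),np.round(s["force"],2),np.round(s["moment"],3))
p,d=cams.capture("side");C=cloud("side",d)
for v in range(196,226,3):
    print(v,[tuple((C[v,u]*1000).round().astype(int).tolist()) for u in range(303,326,3)])
E
```

```text
[ 0.5401 -0.0443  0.1597] [-0.22 -0.77 -1.35] [ 0.027 -0.043 -0.052]
196 [(503, -129, 252), (509, -133, 254), (517, -130, 251), (524, -130, 251), (531, -130, 250), (538, -131, 250), (546, -128, 247), (553, -130, 248)]
199 [(503, -131, 245), (510, -130, 244), (517, -130, 243), (525, -129, 242), (531, -131, 243), (538, -132, 242), (546, -130, 241), (553, -129, 239)]
202 [(560, 130, 74), (529, -47, 184), (536, -50, 185), (545, -48, 183), (625, 239, 2), (635, 239, 1), (646, 242, -2), (655, 234, 2)]
205 [(558, 119, 70), (529, -50, 177), (535, -56, 180), (544, -55, 178), (622, 225, -1), (632, 223, -1), (641, 220, 0), (651, 220, -1)]
208 [(560, 124, 56), (529, -54, 170), (536, -55, 170), (545, -48, 165), (553, -48, 164), (561, -48, 163), (637, 203, -1), (647, 203, -2)]
211 [(529, -18, 138), (531, -44, 155), (535, -61, 165), (543, -60, 163), (551, -59, 162), (559, -60, 162), (633, 184, 0), (643, 184, -1)]
214 [(528, -23, 132), (530, -49, 149), (534, -67, 160), (542, -64, 157), (551, -62, 155), (558, -63, 155), (629, 169, -1), (638, 165, 0)]
217 [(527, -27, 125), (530, -53, 142), (533, -72, 154), (541, -71, 153), (549, -71, 152), (556, -71, 151), (323, -957, 754), (634, 147, 1)]
220 [(527, -28, 117), (528, -59, 137), (532, -76, 148), (541, -74, 146), (548, -74, 145), (558, -68, 139), (621, 136, -2), (631, 134, -2)]
223 [(557, 107, 13), (528, -63, 130), (532, -77, 139), (541, -74, 136), (549, -72, 134), (557, -72, 133), (617, 116, 0), (625, 114, 1)]
```

```bash
python3 - <<'E'
from h import *
p,d=cams.capture("wrist")
T=wcloud(d,{"tcp_rot":np.eye(3),"position":np.zeros(3)})
for v in (225,232,238,242,246,250,255,260,270,280,300,320):
    print(v,[tuple((T[v,u]*1000).round().astype(int).tolist()) for u in (200,230,258,264,270,276,282,288,294)])
E
```

```text
225 [(-33, -81, 160), (9, -28, 21), (10, -10, 19), (10, -6, 18), (10, -3, 19), (10, 1, 17), (10, 5, 19), (10, 8, 19), (10, 12, 18)]
232 [(-41, -81, 159), (8, -26, 11), (8, -10, 10), (8, -6, 10), (9, -3, 9), (9, 1, 7), (8, 4, 9), (9, 8, 7), (9, 11, 8)]
238 [(-48, -82, 159), (7, -25, 2), (8, -9, 1), (8, -6, 1), (8, -3, 0), (8, 1, 1), (8, 4, 0), (8, 8, 0), (8, 11, 0)]
242 [(37, -21, -87), (37, -12, -87), (10, -9, -13), (10, -5, -14), (9, -2, -10), (9, 1, -10), (9, 4, -9), (10, 7, -12), (37, 6, -87)]
246 [(37, -20, -90), (37, -12, -90), (10, -8, -19), (10, -5, -20), (9, -2, -15), (9, 1, -16), (9, 4, -16), (10, 7, -18), (37, 5, -90)]
250 [(37, -20, -93), (37, -11, -93), (33, -5, -83), (10, -5, -24), (9, -2, -21), (9, 1, -21), (9, 4, -21), (10, 7, -24), (37, 5, -93)]
255 [(37, -19, -97), (37, -11, -96), (36, -4, -93), (9, -5, -27), (8, -2, -26), (9, 1, -27), (9, 4, -27), (10, 6, -31), (36, 5, -93)]
260 [(37, -18, -100), (37, -11, -99), (35, -4, -95), (9, -5, -34), (8, -2, -32), (9, 1, -33), (9, 4, -33), (10, 6, -37), (35, 5, -95)]
270 [(35, -18, -102), (35, -10, -102), (33, -4, -98), (32, -3, -94), (32, -1, -94), (32, 1, -94), (32, 2, -95), (31, 4, -94), (34, 5, -98)]
280 [(33, -18, -103), (33, -10, -103), (32, -4, -101), (30, -2, -97), (30, -1, -96), (30, 1, -97), (30, 2, -96), (30, 4, -96), (32, 5, -100)]
300 [(27, -18, -103), (28, -11, -103), (26, -4, -100), (2, -4, -59), (2, -2, -59), (2, 1, -58), (2, 3, -59), (5, 5, -63), (26, 5, -100)]
320 [(23, -18, -105), (21, -11, -102), (13, -5, -90), (-8, -4, -57), (-7, -2, -59), (-7, 1, -59), (-8, 3, -58), (23, 3, -104), (23, 5, -105)]
```

```bash
python3 - <<'E'
from h import *
d=np.load("pics/w1.npy")
T=wcloud(d,{"tcp_rot":np.eye(3),"position":np.zeros(3)})
for v in range(206,262,4):
    print(v,[tuple((T[v,u]*1000).round().astype(int).tolist()) for u in (230,258,264,270,276,282,288,294)])
E
```

```text
206 [(-51, -70, 320), (-51, -26, 320), (-50, -17, 320), (-51, -8, 321), (-50, 2, 319), (-51, 11, 321), (-51, 20, 321), (-50, 30, 320)]
210 [(-56, -70, 315), (-57, -26, 321), (-57, -17, 320), (-57, -8, 319), (-57, 2, 321), (-57, 11, 320), (-57, 20, 319), (-57, 30, 321)]
214 [(-62, -70, 313), (-64, -26, 321), (-63, -17, 320), (-64, -8, 321), (-64, 2, 321), (-64, 11, 321), (-63, 21, 320), (-63, 30, 320)]
218 [(-67, -69, 310), (-70, -27, 322), (-70, -17, 321), (-70, -8, 320), (-70, 2, 320), (-70, 11, 320), (-70, 21, 320), (-70, 30, 319)]
222 [(-73, -69, 309), (-77, -27, 320), (-77, -17, 322), (-77, -8, 321), (-77, 2, 322), (-76, 11, 320), (-77, 21, 321), (-76, 30, 319)]
226 [(-79, -69, 307), (-83, -27, 320), (-84, -17, 322), (-82, -8, 318), (-83, 2, 320), (-83, 11, 320), (-83, 21, 320), (-83, 30, 321)]
230 [(-90, -72, 321), (-89, -27, 318), (-89, -17, 319), (-90, -8, 321), (-90, 2, 320), (-90, 11, 320), (-89, 21, 319), (-89, 30, 319)]
234 [(-97, -72, 321), (-96, -27, 320), (-97, -17, 322), (-97, -8, 322), (-96, 2, 319), (-97, 11, 322), (-96, 21, 320), (-97, 31, 323)]
238 [(-103, -72, 319), (-103, -27, 321), (-103, -17, 320), (-103, -8, 321), (-104, 2, 322), (-103, 11, 321), (-103, 21, 320), (-103, 31, 320)]
242 [(37, -12, -87), (10, -8, -14), (67, 0, -171), (9, -2, -9), (9, 1, -9), (9, 4, -9), (10, 7, -14), (37, 6, -87)]
246 [(37, -12, -90), (10, -8, -20), (10, -5, -18), (9, -2, -15), (9, 1, -15), (9, 4, -15), (10, 7, -18), (37, 5, -89)]
250 [(37, -11, -92), (10, -8, -24), (9, -5, -22), (9, -2, -22), (9, 1, -21), (9, 4, -22), (10, 7, -24), (36, 5, -92)]
254 [(37, -11, -96), (35, -4, -92), (9, -5, -26), (9, -2, -26), (9, 1, -26), (8, 4, -25), (10, 6, -30), (36, 5, -93)]
258 [(37, -11, -98), (35, -4, -94), (9, -5, -31), (9, -2, -32), (9, 1, -32), (8, 4, -30), (11, 6, -35), (35, 5, -94)]
```

```bash
python3 -m handwheel '[[0.07,0,0.04,0,0,0],[0.07,0,0.08,0,0,0],[0.07,0,0.08,0,0,0],[0.07,0,0.08,0,0,0],[0.07,0,0.08,0,0,0],[0.07,0,0.08,0,0,0],[0.07,0,0.08,0,0,0],[0.07,0,0.08,0,0,0]]' 0.3
cat > tip.py <<'E'
from h import *
s=bot.read_state();print(np.round(s["position"],4),s["opening"])
p,d=cams.capture("wrist");T=wcloud(d,{"tcp_rot":np.eye(3),"position":np.zeros(3)})
m=(abs(T[...,0])<14)&(abs(T[...,1])<.075)&(T[...,2]>-.06)&(T[...,2]<.06)&(abs(T[...,0])<.014)
q=T[m];print("wrist finger pts",len(q),np.round(np.percentile(q,[0,2,50,98,100],axis=0),3).tolist())
p,d=cams.capture("side");C=cloud("side",d);P=np.array(s["position"])
m=(abs(C[...,0]-P[0])<.03)&(abs(C[...,1]-P[1])<.08)&(C[...,2]>P[2]-.05)&(C[...,2]<P[2]+.06)
q=C[m]-P;print("side",len(q),np.round(np.percentile(q,[0,2,50,98,100],axis=0),3).tolist())
E
python3 tip.py
```

```text
time_s: 5.75
position: [0.6076, -0.0438, 0.2379]
tcp_rot: [[-1.0, -0.0, -0.004], [-0.0, 1.0, 0.001], [0.004, 0.001, -1.0]]
force: [1.1, 0.0, -0.6]
opening: 0.523
grasp_force: 0.0
[ 0.6076 -0.0438  0.2379] 0.5229999911385629
wrist finger pts 2131 [[-0.011, -0.033, -0.06], [-0.009, -0.031, -0.059], [0.006, -0.022, -0.038], [0.01, 0.032, -0.01], [0.011, 0.034, -0.008]]
side 200 [[-0.011, -0.042, 0.009], [-0.011, -0.039, 0.01], [-0.002, -0.033, 0.027], [0.01, 0.031, 0.052], [0.011, 0.034, 0.054]]
```

Both cameras show the real fingertips ending about 8 mm behind the reported TCP, not 25 mm ahead, so the push passed over the cap. I'll repeat it lower, using the measured tip.

```bash
python3 -m handwheel '[[0,-0.004,-0.03,0,0,0],[0,-0.004,-0.06,0,0,0],[0,-0.004,-0.085,0,0,0],[0,-0.004,-0.105,0,0,0],[0,-0.004,-0.11,0,0,0],[0,-0.004,-0.11,0,0,0],[0,-0.004,-0.11,0,0,0],[0,-0.004,-0.11,0,0,0]]' -1
python3 -m handwheel '[[-0.01,0,0,0,0,0],[-0.02,0,0,0,0,0],[-0.03,0,0,0,0,0],[-0.04,0,0,0,0,0],[-0.05,0,0,0,0,0],[-0.06,0,0,0,0,0],[-0.07,0,0,0,0,0],[-0.07,0,0,0,0,0]]'
python3 - <<'E'
from h import *
p,d=cams.capture("side");a=cv2.resize(p[150:250,250:370],None,fx=4,fy=4,interpolation=cv2.INTER_CUBIC)
a=np.clip(a.astype(float)*1.8,0,255).astype(np.uint8)
cv2.imwrite("pics/s3.png",a)
E
```

```text
time_s: 6.52
position: [0.6104, -0.0485, 0.131]
tcp_rot: [[-1.0, -0.0, 0.003], [-0.0, 1.0, -0.001], [-0.003, -0.001, -1.0]]
force: [0.7, 0.8, -0.3]
opening: 0.128
grasp_force: 0.0
time_s: 7.18
position: [0.5391, -0.0485, 0.1317]
tcp_rot: [[-1.0, -0.0, 0.003], [-0.0, 1.0, -0.001], [-0.003, -0.001, -1.0]]
force: [0.5, -1.0, 2.3]
opening: 0.004
grasp_force: 1.1
```

View pics/s3.png

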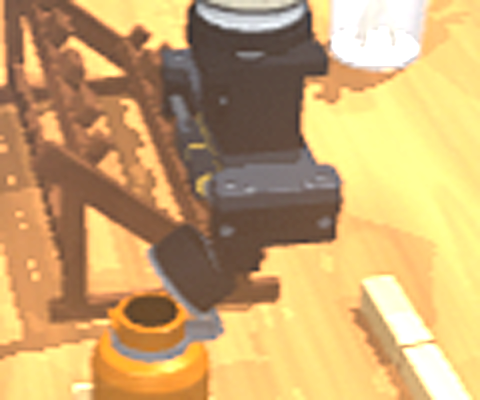

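```bash
python3 -m handwheel '[[-0.01,0,0.004,0,0,0],[-0.02,0,0.008,0,0,0],[-0.03,0,0.009,0,0,0],[-0.04,0,0.009,0,0,0],[-0.05,0,0.009,0,0,0],[-0.055,0,0.009,0,0,0],[-0.055,0,0.009,0,0,0],[-0.055,0,0.009,0,0,0]]'
python3 -m handwheel '[[0,0,0.02,0,0,0],[-0.01,0,0.025,0,0,0],[-0.01,0,0.02,0,0,0],[-0.01,0,0.01,0,0,0],[-0.01,0,0,0,0,0],[-0.01,0,-0.01,0,0,0],[-0.01,0,-0.018,0,0,0],[-0.01,0,-0.022,0,0,0]]'
python3 - <<'E'
from h import *
p,d=cams.capture("side");a=cv2.resize(p[150:250,250:370],None,fx=4,fy=4,interpolation=cv2.INTER_CUBIC)
a=np.clip(a.astype(float)*1.8,0,255).astype(np.uint8)
cv2.imwrite("pics/s4.png",a)
E
```

```text
time_s: 7.9
position: [0.4838, -0.0482, 0.1384]
tcp_rot: [[-1.0, 0.0, -0.0], [0.0, 1.0, 0.0], [0.0, 0.0, -1.0]]
force: [0.8, 0.7, 0.0]
opening: 0.006
grasp_force: 0.0
time_s: 8.57
position: [0.4724, -0.048, 0.1168]
tcp_rot: [[-1.0, -0.001, -0.004], [-0.001, 1.0, 0.0], [0.004, 0.0, -1.0]]
force: [-12.0, 0.5, 47.3]
opening: 0.002
grasp_force: 23.9
```

View pics/s4.png

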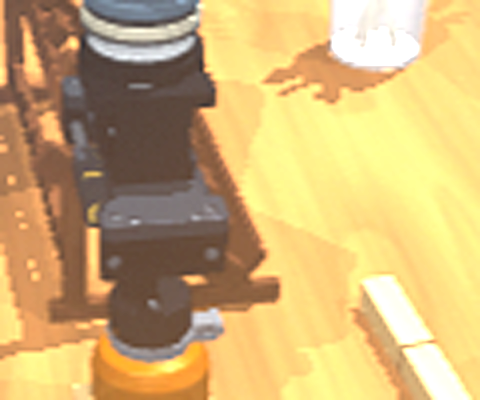

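The cap is down on the neck. Next I'll lift, open the gripper, turn the wrist to its starting angle and locate the cap centre.

```bash
python3 -m handwheel '[[0.008,0,0.02,0,0,0.05],[0.008,0,0.04,0,0,0.1],[0.008,0,0.06,0,0,0.15],[0.008,0,0.09,0,0,0.2],[0.008,0,0.09,0,0,0.28],[0.008,0,0.09,0,0,0.34],[0.008,0,0.09,0,0,0.4],[0.008,0,0.09,0,0,0.43]]' 1
python3 - <<'E'
from h import *
s=bot.read_state();print(np.round(s["position"],4),np.round(s["joint_positions"],1),np.round(s["moment"],3))
for n in("wrist","side"):
    p,d=cams.capture(n);C=wcloud(d,s) if n=="wrist" else cloud(n,d)
    hsv=p.max(-1)
    m=(abs(C[...,0]-.48)<.045)&(abs(C[...,1]+.049)<.045)&(C[...,2]>.122)&(C[...,2]<.136)
    q=C[m];print(n,len(q),np.round(np.percentile(q,[2,50,98],axis=0),3).tolist())
    if len(q)>20: print(cv2.minEnclosingCircle((q[:,:2]*1000).astype(np.float32)))
    for r in models.tip_of("cap_top",n)[:2]:
        u,v=r["position"];print(round(r["conf"],2),np.round(r["position"]),np.round(C[int(v),int(u)],3))
E
```

```text
time_s: 9.28
position: [0.482, -0.0481, 0.206]
tcp_rot: [[-0.648, -0.762, -0.0], [-0.762, 0.648, 0.0], [0.0, 0.0, -1.0]]
force: [-0.2, -0.4, 0.1]
opening: 0.527
grasp_force: 0.0
[ 0.482  -0.0481  0.206 ] [ -18.9   20.   102.3    0.    57.7 -158.5] [0.011 0.058 0.019]
wrist 3444 [[0.457, -0.073, 0.125], [0.481, -0.049, 0.128], [0.505, -0.025, 0.13]]
((481.2820739746094, -48.43351745605469), 27.387584686279297)
0.81 [278. 216.] [ 0.481 -0.047  0.129]
side 222 [[0.456, -0.075, 0.123], [0.48, -0.052, 0.128], [0.505, -0.025, 0.13]]
((480.57708740234375, -50.61575698852539), 29.28584098815918)
0.83 [292. 222.] [ 0.494 -0.046  0.129]
```

```bash
python3 -m handwheel '[[-0.001,-0.001,0,0,0,0],[-0.001,-0.001,0,0,0,0],[-0.001,-0.001,-0.03,0,0,0],[-0.001,-0.001,-0.06,0,0,0],[-0.001,-0.001,-0.085,0,0,0],[-0.001,-0.001,-0.1,0,0,0],[-0.001,-0.001,-0.108,0,0,0],[-0.001,-0.001,-0.108,0,0,0]]'
python3 -m handwheel '[[0,0,0,0,0,0],[0,0,0,0,0,0],[0,0,0,0,0,0],[0,0,0,0,0,0],[0,0,0,0,0,0],[0,0,0,0,0,0],[0,0,0,0,0,0],[0,0,0,0,0,0]]' -1
python3 -m handwheel '[[0,0,0,0,0,-0.05],[0,0,0,0,0,-0.1],[0,0,0,0,0,-0.15],[0,0,0,0,0,-0.2],[0,0,0,0,0,-0.25],[0,0,0,0,0,-0.3],[0,0,0,0,0,-0.35],[0,0,0,0,0,-0.4]]'
python3 -c "
from rig import bot;s=bot.read_state();print(s['joint_positions'],s['moment'],s['tau'])"
```

```text
time_s: 10.15
position: [0.4801, -0.0488, 0.0969]
tcp_rot: [[-0.653, -0.758, -0.003], [-0.758, 0.653, 0.001], [0.001, 0.003, -1.0]]
force: [1.2, 0.3, 0.7]
opening: 1.0
grasp_force: 0.0
time_s: 10.82
position: [0.4805, -0.0486, 0.0987]
tcp_rot: [[-0.652, -0.758, -0.001], [-0.758, 0.652, 0.001], [0.0, 0.001, -1.0]]
force: [-3.4, 2.1, 3.4]
opening: 0.609
grasp_force: 30.0
time_s: 11.48
position: [0.4801, -0.0482, 0.0986]
tcp_rot: [[-0.998, -0.055, -0.002], [-0.055, 0.998, 0.001], [0.002, 0.002, -1.0]]
force: [-2.6, 3.2, 3.2]
opening: 0.611
grasp_force: 30.0
[-1.90596757e+01  3.02100946e+01  1.08235918e+02  5.89854758e-02
  4.16885860e+01 -1.12274804e+02] [0.51238624 0.33446667 0.03950251] [ -1.65526271 -34.39589381 -10.8889389   -0.49334256  -0.77417644
  -0.71574943]
```

```bash
for i in 1 2 3 4; do python3 -m handwheel '[[0,0,0,0,0,-0.055],[0,0,0,0,0,-0.11],[0,0,0,0,0,-0.165],[0,0,0,0,0,-0.22],[0,0,0,0,0,-0.275],[0,0,0,0,0,-0.33],[0,0,0,0,0,-0.385],[0,0,0,0,0,-0.43]]' | head -0
python3 -c "
from rig import bot;s=bot.read_state();print(s['joint_positions'][5],s['moment'],s['tau'][5],s['opening'])"; done
```

```text
-62.98556427353067 [0.79787487 0.09125638 0.07624622] -0.5332590825855732 0.6091106313057136
-13.715665188319843 [0.86219271 0.11553547 0.0381575 ] -0.5299744382500648 0.6136794534996854
35.55984226316851 [0.83114617 0.05692448 0.07738818] -0.5384936928749084 0.6114233389615683
84.70530888086502 [1.50043675 0.46312738 1.1589528 ] 0.6528748199343681 0.609217178184097Exception ignored on flushing sys.stdout:
BrokenPipeError: [Errno 32] Broken pipe
Exception ignored on flushing sys.stdout:
BrokenPipeError: [Errno 32] Broken pipe
Exception ignored on flushing sys.stdout:
BrokenPipeError: [Errno 32] Broken pipe
Exception ignored on flushing sys.stdout:
BrokenPipeError: [Errno 32] Broken pipe
```

The stop is reached: about 243° turned, with the moment jumping to 1.16 N m. I'll nudge it a bit further, release, and go look at the rack.

```bash
python3 -m handwheel '[[0,0,0,0,0,-0.02],[0,0,0,0,0,-0.04],[0,0,0,0,0,-0.05],[0,0,0,0,0,-0.05],[0,0,0,0,0,-0.05],[0,0,0,0,0,-0.05],[0,0,0,0,0,-0.05],[0,0,0,0,0,-0.05]]'
python3 -c "
from rig import bot;s=bot.read_state();print(s['joint_positions'][5],s['moment'])"
python3 -m handwheel '[[0,0,0,0,0,0],[0,0,0,0,0,0],[0,0,0,0,0,0],[0,0,0,0,0,0],[0,0,0.04,0,0,0],[0,0,0.08,0,0,0],[0,0,0.12,0,0,0],[0,0,0.16,0,0,0]]' 1
python3 -m handwheel '[[-0.03,0.34,0.1,0,0,0.18],[-0.03,0.34,0.1,0,0,0.18],[-0.03,0.34,0.1,0,0,0.18],[-0.03,0.34,0.1,0,0,0.18],[-0.03,0.34,0.1,0,0,0.18],[-0.03,0.34,0.1,0,0,0.18],[-0.03,0.34,0.1,0,0,0.18],[-0.03,0.34,0.1,0,0,0.18]]' -0.2
python3 -m handwheel '[[0,0.035,0.01,0,0,0],[0,0.035,0.01,0,0,0],[0,0.035,0.01,0,0,0],[0,0.035,0.01,0,0,0],[0,0.035,0.01,0,0,0],[0,0.035,0.01,0,0,0],[0,0.035,0.01,0,0,0],[0,0.035,0.01,0,0,0]]' | head -3
python3 - <<'E'
from h import *
s=bot.read_state();p,d=cams.capture("wrist");cv2.imwrite("pics/w2.png",p);np.save("pics/w2.npy",d)
import pickle;pickle.dump({k:np.array(v) for k,v in s.items()},open("pics/w2.pkl","wb"))
print(np.round(s["position"],4),np.round(s["joint_positions"],1))
W=wcloud(d,s);np.save("pics/w2W.npy",W)
for q in("slot0","upper_rail"):
  for r in models.tip_of(q,"wrist")[:6]:
    u,v=r["position"];print(q,round(r["conf"],2),np.round(r["position"],1),np.round(W[int(v),int(u)],3))
E
```

```text
time_s: 14.82
position: [0.4788, -0.0469, 0.0985]
tcp_rot: [[0.945, -0.328, -0.005], [-0.328, -0.945, 0.003], [-0.006, -0.001, -1.0]]
force: [-3.2, 7.2, 6.6]
opening: 0.616
grasp_force: 30.0
90.10580923048263 [1.33556547 0.60871199 0.94887524]
time_s: 15.48
position: [0.4809, -0.0494, 0.2599]
tcp_rot: [[0.943, -0.332, -0.001], [-0.332, -0.943, 0.0], [-0.001, 0.0, -1.0]]
force: [1.3, -0.8, -1.0]
opening: 0.995
grasp_force: 0.0
time_s: 16.15
position: [0.4527, 0.2712, 0.3528]
tcp_rot: [[1.0, 0.021, 0.001], [0.021, -1.0, -0.0], [0.001, 0.0, -1.0]]
force: [0.2, 0.4, -0.5]
opening: 0.475
grasp_force: 0.0
time_s: 16.82
position: [0.4533, 0.3035, 0.362]
tcp_rot: [[1.0, 0.02, -0.0], [0.02, -1.0, -0.0], [-0.0, 0.0, -1.0]]
[0.4533 0.3035 0.362 ] [ 22.1  15.8  81.5  -0.   82.7 110.9]
slot0 0.85 [387.3 139.6] [0.515 0.119 0.011]
slot0 0.69 [182.3 137.4] [0.51  0.459 0.001]
upper_rail 0.62 [545.8 217.7] [ 0.391 -0.275  0.027]
```

View pics/w2.png

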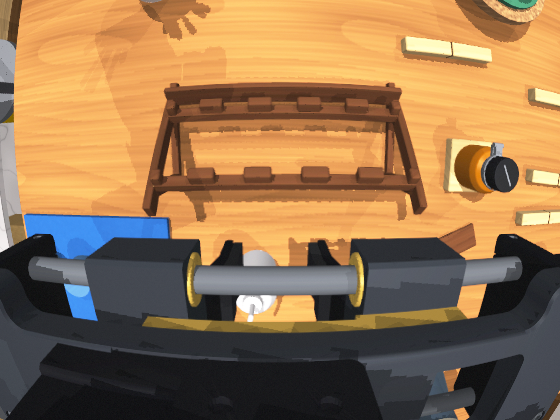

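The wrist view shows the rack clearly. The upper teeth are at pixels (201,174) to (371,174) and the lower teeth at (211,104) to (356,104). I'll fit the slot positions from these.

```bash
python3 - <<'E'
from h import *
W=np.load("pics/w2W.npy");p=cv2.imread("pics/w2.png")
M=[]
for name,us,v0,v1 in(("up",(201,258,315,371),162,186),("lo",(211,260,309,356),94,114)):
    blk=W[v0:v1,195 if name=="up" else 205:380]
    # slope-normal height above the slope: n=(sin40,0,cos40) world (low side +x)
    for u in us:
        w=W[v0:v1,u-24:u+25].reshape(-1,3)
        h=w@np.array([np.sin(np.radians(40)),0,np.cos(np.radians(40))])
        hm=np.percentile(h[w[:,2]>.04],95);k=w[(h>hm-.006)&(w[:,2]>.04)&(h<hm+.004)]
        print(name,u,len(k),round(hm,4),np.round(k.mean(0),4),np.round(np.percentile(k[:,1],[3,97]),3));M.append(k.mean(0))
M=np.array(M);yu=M[:4].mean(0);yl=M[4:].mean(0);print("upper mean",yu,"lower",yl)
a=[np.degrees(np.arctan2(*(m[3]-m[0])[:2][[0,1]])) for m in(M[:4],M[4:])];print("yaw",a)
E
```

```text
up 201 325 0.4162 [0.4691 0.3943 0.1478] [0.379 0.41 ]
up 258 328 0.4171 [0.4703 0.3254 0.1481] [0.311 0.341]
up 315 362 0.4183 [0.4724 0.2557 0.1479] [0.24  0.272]
up 371 323 0.4197 [0.4744 0.1862 0.1478] [0.17  0.202]
lo 211 215 0.4159 [0.5599 0.397  0.071 ] [0.381 0.413]
lo 260 226 0.4171 [0.5618 0.3272 0.0711] [0.311 0.343]
lo 309 230 0.4181 [0.5636 0.2582 0.0712] [0.243 0.273]
lo 356 212 0.4195 [0.5654 0.1893 0.0712] [0.173 0.205]
upper mean [0.47156571 0.29039673 0.14790482] lower [0.56267321 0.29293117 0.07113008]
yaw [np.float64(178.52836008436964), np.float64(178.48589337106682)]
```

```bash
cat > look.py <<'E'
from h import *
p,d=cams.capture("top");C=cloud("top",d)
for i in irons(p,C): print(i)
s=bot.read_state();R=s["tcp_rot"];print("t",s["time_s"],"pos",np.round(s["position"],4),"toolx deg",round(np.degrees(np.arctan2(R[1][0],R[0][0])),1),"j",np.round(s["joint_positions"],0),"F",np.round(s["force"],1),"M",np.round(s["moment"],3),s["opening"])
E
python3 look.py
```

```text
(684, 3, 29, 180, 93.7, np.int32(556))
(642, -294, 27, 180, 92.4, np.int32(563))
(479, -50, 94, 94, 68.3, np.int32(366))
(471, -304, 182, 27, 89.2, np.int32(597))
(387, -292, 27, 180, 92.8, np.int32(588))
(333, 572, 30, 74, 135.1, np.int32(91))
t 17.0167 pos [0.4532 0.3042 0.3622] toolx deg 1.2 j [ 22.  16.  81.   0.  83. 111.] F [-1.1 -0.2  1.2] M [-0.063  0.198 -0.044] 0.3995790342717877
```

```bash
python3 -m handwheel '[[0.232,-0.3,-0.05,0,0,0.807],[0.232,-0.3,-0.05,0,0,0.807],[0.232,-0.3,-0.05,0,0,0.807],[0.232,-0.3,-0.05,0,0,0.807],[0.232,-0.3,-0.05,0,0,0.807],[0.232,-0.3,-0.05,0,0,0.807],[0.232,-0.3,-0.05,0,0,0.807],[0.232,-0.3,-0.05,0,0,0.807]]' 0.3; python3 look.py
```

```text
time_s: 17.68
position: [0.6503, 0.0492, 0.3197]
tcp_rot: [[0.542, 0.84, 0.0], [0.84, -0.542, 0.0], [0.0, 0.0, -1.0]]
force: [0.4, 0.5, 0.3]
opening: 0.647
grasp_force: 0.0
(761, 506, 17, 69, 112.5, np.int32(61))
(687, -51, 28, 72, 94.6, np.int32(217))
(641, -294, 29, 180, 92.4, np.int32(568))
(479, -49, 94, 94, 63.6, np.int32(361))
(472, -304, 182, 27, 89.1, np.int32(594))
(387, -292, 27, 181, 92.9, np.int32(588))
(336, 535, 71, 45, 45.3, np.int32(144))
(319, 575, 23, 45, 102.3, np.int32(66))
t 17.7333 pos [0.6551 0.0414 0.3176] toolx deg 57.2 j [-6. 28. 70. -0. 82. 27.] F [ 5.4 -3.4  0. ] M [-0.292 -0.175 -0.048] 0.6478356962239085
```

```bash
python3 -m handwheel '[[0.03,-0.04,-0.04,0,0,0.318],[0.03,-0.04,-0.08,0,0,0.318],[0.03,-0.04,-0.12,0,0,0.318],[0.03,-0.04,-0.16,0,0,0.318],[0.03,-0.04,-0.2,0,0,0.318],[0.03,-0.04,-0.25,0,0,0.318],[0.03,-0.04,-0.25,0,0,0.318],[0.03,-0.04,-0.25,0,0,0.318]]' |head -0 2>/dev/null; python3 - <<'E'
from h import *
exec(open("look.py").read())
s=bot.read_state();p,d=cams.capture("wrist");W=wcloud(d,s)
for i in irons(p,W): print("w",i)
E
```

```text
(689, -72, 30, 27, 106.9, np.int32(92))
(642, -294, 27, 180, 92.5, np.int32(568))
(479, -49, 94, 94, 126.9, np.int32(259))
(472, -304, 179, 27, 89.1, np.int32(588))
(387, -292, 27, 182, 92.9, np.int32(591))
(346, 559, 79, 40, 72.4, np.int32(150))
t 18.45 pos [0.6772 0.0114 0.067 ] toolx deg 93.2 j [ -8.  44.  80.  -0.  56. -12.] F [0.4 0.3 0.3] M [-0.129  0.01   0.014] 0.6532004798391601
w (600, 116, 20, 9, 5.8, np.int32(269))
w (485, 111, 44, 6, 179.7, np.int32(166))
w (684, 40, 26, 109, 93.5, np.int32(5923))
w (481, -9, 95, 19, 2.2, np.int32(1206))
w (691, -50, 26, 25, 18.8, np.int32(888))Exception ignored on flushing sys.stdout:
BrokenPipeError: [Errno 32] Broken pipe
```

```bash
python3 -m handwheel '[[0.007,-0.009,0,0,0,0],[0.007,-0.009,-0.01,0,0,0],[0.007,-0.009,-0.03,0,0,0],[0.007,-0.009,-0.05,0,0,0],[0.007,-0.009,-0.064,0,0,0],[0.007,-0.009,-0.07,0,0,0],[0.007,-0.009,-0.07,0,0,0],[0.007,-0.009,-0.07,0,0,0]]'
python3 -m handwheel '[[0,0,0,0,0,0],[0,0,0,0,0,0],[0,0,0,0,0,0],[0,0,0,0,0,0],[0,0,0,0,0,0],[0,0,0,0,0,0],[0,0,0,0,0,0],[0,0,0,0,0,0]]' -1
python3 -m handwheel '[[0,0,0.02,0,0,0],[0,0,0.05,0,0,0],[0,0,0.08,0,0,0],[0,0,0.11,0,0,0],[0,0,0.14,0,0,0],[0,0,0.17,0,0,0],[0,0,0.19,0,0,0],[0,0,0.19,0,0,0]]'
python3 -m handwheel '[[0,0,0,0,0,0],[0,0,0,0,0,0],[0,0,0,0,0,0],[0,0,0,0,0,0],[0,0,0,0,0,0],[0,0,0,0,0,0],[0,0,0,0,0,0],[0,0,0,0,0,0]]'
cat > feel.py <<'E'
from rig import bot,cams
import numpy as np
M=[];F=[]
for i in range(6):
    s=bot.read_state();M.append(s["moment"]);F.append(s["force"]);cams.capture("side")
print("F",np.round(np.mean(F,0),2),"M",np.round(np.mean(M,0),3),"sd",np.round(np.std(M,0),3),"pos",np.round(s["position"],4),"toolx",np.round(np.array(s["tcp_rot"])[:,0],3),"open",s["opening"],"t",s["time_s"],"j",np.round(s["joint_positions"],0))
E
python3 feel.py
```

```text
time_s: 19.17
position: [0.6869, 0.0018, 0.0005]
tcp_rot: [[-0.057, 0.998, 0.001], [0.998, 0.057, -0.0], [-0.0, 0.001, -1.0]]
force: [0.2, 0.2, 0.1]
opening: 0.648
grasp_force: 0.0
time_s: 19.83
position: [0.6864, 0.002, 0.0003]
tcp_rot: [[-0.057, 0.998, 0.0], [0.998, 0.057, -0.0], [-0.0, 0.0, -1.0]]
force: [-0.6, 0.4, 2.8]
opening: 0.297
grasp_force: 30.0
time_s: 20.5
position: [0.6891, 0.0015, 0.1948]
tcp_rot: [[-0.057, 0.998, 0.009], [0.998, 0.057, -0.001], [-0.002, 0.009, -1.0]]
force: [0.7, 1.5, -2.3]
opening: 0.296
grasp_force: 2.9
time_s: 21.17
position: [0.6862, 0.0019, 0.1897]
tcp_rot: [[-0.057, 0.998, -0.0], [0.998, 0.057, 0.0], [0.0, -0.0, -1.0]]
force: [-0.4, 0.7, -3.6]
opening: 0.27
grasp_force: 29.9
F [-0.05 -0.07 -3.27] M [-0.119  0.051 -0.003] sd [0.029 0.044 0.011] pos [0.6863 0.002  0.19  ] toolx [-0.057  0.998 -0.   ] open 0.27618150639350547 t 21.4167 j [ -9.  36.  74.  -0.  70. -12.]
```

```bash
python3 - <<'E'
from h import *
s=bot.read_state()
p,d=cams.capture("side");cv2.imwrite("pics/s5.png",cv2.resize(p[100:260,260:460],None,fx=3,fy=3))
C=cloud("side",d);P=np.array(s["position"])
hsv=cv2.cvtColor(p,cv2.COLOR_BGR2HSV)
m=(abs(C[...,0]-P[0])<.08)&(abs(C[...,1]-P[1])<.13)&(C[...,2]>.1)&(C[...,2]<.26)&(hsv[...,2]>130)
q=C[m]-P;print(len(q),np.round(np.percentile(q,[1,50,99],axis=0),3).tolist())
w,V=np.linalg.eigh(np.cov(q.T));print(w,V[:,2])
E
```

```text
304 [[-0.022, -0.013, -0.086], [-0.001, -0.002, -0.042], [0.014, 0.024, 0.049]]
[3.42645220e-05 9.16617297e-05 9.93925412e-04] [-0.03718148  0.17076633  0.98460977]
```

View pics/s5.png

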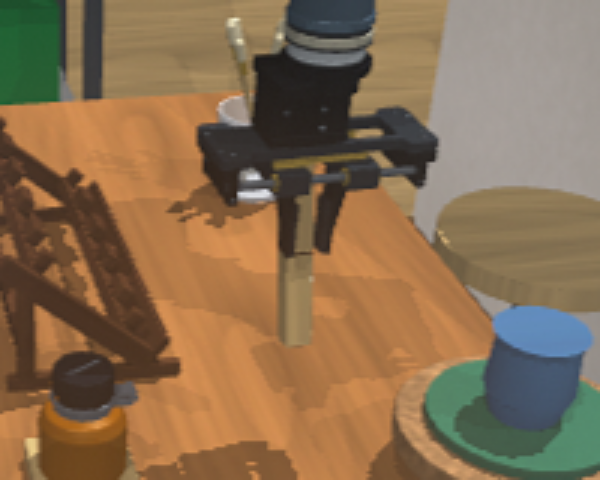

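The grip slackened during the lift and the iron swung to hang almost vertical, heavy end down and leaning towards -y. I'll tilt the hand and lay it back on the bench by letting it pivot against the surface.

```bash
python3 -m handwheel '[[0,0,0,-0.05,0,0],[0,0,0,-0.1,0,0],[0,0,0,-0.15,0,0],[0,0,-0.02,-0.2,0,0],[0,0,-0.05,-0.25,0,0],[0,0,-0.08,-0.3,0,0],[0,0,-0.09,-0.35,0,0],[0,0,-0.09,-0.35,0,0]]'
python3 -m handwheel '[[0,0,-0.005,0,0,0],[0,0,-0.01,0,0,0],[0,0,-0.015,0,0,0],[0,0,-0.02,0,0,0],[0,0,-0.025,0,0,0],[0,0,-0.03,0,0,0],[0,0,-0.035,0,0,0],[0,0,-0.04,0,0,0]]'
cat > pca.py <<'E'
from h import *
s=bot.read_state();p,d=cams.capture("side");C=cloud("side",d);P=np.array(s["position"])
hsv=cv2.cvtColor(p,cv2.COLOR_BGR2HSV)
m=(abs(C[...,0]-P[0])<.08)&(abs(C[...,1]-P[1])<.16)&(C[...,2]>.012)&(C[...,2]<.26)&(hsv[...,2]>130)
n,l,st,_=cv2.connectedComponentsWithStats(m.astype(np.uint8));k=1+np.argmax(st[1:,4]);q=C[l==k]-P
w,V=np.linalg.eigh(np.cov(q.T));print("z",P[2],"F",np.round(s["force"],1),len(q),np.round(np.percentile(q,[1,50,99],axis=0),3).tolist(),np.round(V[:,2],2),s["opening"])
E
python3 pca.py
```

```text
time_s: 22.18
position: [0.682, 0.0061, 0.0916]
tcp_rot: [[-0.068, 0.998, -0.007], [0.764, 0.047, -0.643], [-0.641, -0.049, -0.766]]
force: [-1.3, 0.1, -5.3]
opening: 0.275
grasp_force: 29.8
time_s: 22.85
position: [0.6882, 0.0021, 0.0626]
tcp_rot: [[-0.054, 0.999, 0.004], [0.764, 0.044, -0.644], [-0.643, -0.031, -0.765]]
force: [-0.4, 2.5, 1.7]
opening: 0.273
grasp_force: 30.0
z 0.06260926979034254 F [-0.4  2.5  1.7] 321 [[-0.011, -0.075, -0.041], [0.002, -0.025, -0.016], [0.015, 0.046, 0.02]] [0.   0.89 0.45] 0.27334981781660944
```

```bash
python3 -m handwheel '[[0,0,-0.006,0,0,0],[0,0,-0.012,0,0,0],[0,0,-0.018,0,0,0],[0,0,-0.024,0,0,0],[0,0,-0.03,0,0,0],[0,0,-0.036,0,0,0],[0,0,-0.036,0,0,0],[0,0,-0.036,0,0,0]]'
python3 pca.py
python3 -m handwheel '[[0,0,-0.004,0,0,0],[0,0,-0.008,0,0,0],[0,0,-0.012,0,0,0],[0,0,-0.014,0,0,0],[0,0,-0.014,0,0,0],[0,0,-0.014,0,0,0],[0,0,-0.014,0,0,0],[0,0,-0.014,0,0,0]]'
python3 pca.py
```

```text
time_s: 23.57
position: [0.6857, 0.0014, 0.0231]
tcp_rot: [[-0.058, 0.998, -0.002], [0.763, 0.043, -0.645], [-0.644, -0.039, -0.764]]
force: [0.0, -1.0, -0.7]
opening: 0.255
grasp_force: 30.0
z 0.023134150816467334 F [ 0.  -1.  -0.7] 231 [[-0.011, -0.087, -0.009], [0.002, -0.043, 0.003], [0.015, 0.046, 0.006]] [ 0.01 -1.   -0.04] 0.25521617376037875
time_s: 24.28
position: [0.6862, 0.0022, 0.0176]
tcp_rot: [[-0.055, 0.998, 0.0], [0.759, 0.042, -0.65], [-0.649, -0.035, -0.76]]
force: [-8.8, 8.8, 24.9]
opening: 0.282
grasp_force: 30.3
z 0.017598681303452463 F [-8.8  8.8 24.9] 244 [[-0.012, -0.088, -0.003], [0.002, -0.041, 0.007], [0.014, 0.052, 0.011]] [ 0.   -1.   -0.02] 0.2817841280840676
```

```bash
python3 -m handwheel '[[0,0,0.003,0,0,0],[0,0,0.003,0,0,0],[0,0,0.003,0,0,0],[0,0.02,0.03,0,0,0],[0,0.04,0.06,0.05,0,0],[0,0.04,0.1,0.1,0,0],[0,0.04,0.12,0.15,0,0],[0,0.04,0.15,0.2,0,0]]' 0.3
python3 -m handwheel '[[0,-0.03,0,0.06,0,0],[0,-0.06,0,0.12,0,0],[0,-0.06,0,0.15,0,0],[0,-0.06,0,0.15,0,0],[0,-0.06,0,0.15,0,0],[0,-0.06,0,0.15,0,0],[0,-0.06,0,0.15,0,0],[0,-0.06,0,0.15,0,0]]'
python3 - <<'E'
exec(open("look.py").read())
print(np.round(np.array(s["tcp_rot"])[:,2],3))
s=bot.read_state();p,d=cams.capture("wrist");W=wcloud(d,s)
for i in irons(p,W): print("w",i)
E
```

```text
time_s: 25.0
position: [0.6861, 0.0428, 0.1603]
tcp_rot: [[-0.059, 0.998, 0.0], [0.955, 0.057, -0.291], [-0.291, -0.017, -0.957]]
force: [-0.4, -0.9, -0.3]
opening: 0.647
grasp_force: 0.0
time_s: 25.67
position: [0.6859, -0.0154, 0.1592]
tcp_rot: [[-0.061, 0.998, -0.001], [0.998, 0.061, -0.0], [-0.0, -0.001, -1.0]]
force: [0.6, 0.3, -0.2]
opening: 0.65
grasp_force: 0.0
(643, -295, 29, 182, 92.6, np.int32(567))
(478, -91, 22, 94, 174.8, np.int32(120))
(473, -305, 183, 27, 89.1, np.int32(584))
(387, -292, 27, 181, 92.9, np.int32(589))
(350, 582, 41, 34, 59.5, np.int32(90))
t 25.7167 pos [ 0.686  -0.0156  0.1594] toolx deg 93.5 j [-11.  38.  75.  -0.  66. -14.] F [ 0.4  0.6 -0.6] M [-0.127  0.022 -0.028] 0.6479809214457839
[-0.001 -0.    -1.   ]
w (600, 116, 18, 9, 5.3, np.int32(127))
w (490, 113, 53, 9, 180.0, np.int32(193))
w (687, 6, 26, 178, 92.3, np.int32(4839))
w (482, -33, 94, 66, 155.3, np.int32(1759))
```

```bash
python3 -m handwheel '[[0.001,0.021,-0.03,0,0,0],[0.001,0.021,-0.06,0,0,0],[0.001,0.021,-0.09,0,0,0],[0.001,0.021,-0.12,0,0,0],[0.001,0.021,-0.14,0,0,0],[0.001,0.021,-0.155,0,0,0],[0.001,0.021,-0.161,0,0,0],[0.001,0.021,-0.161,0,0,0]]'
python3 -m handwheel '[[0,0,0,0,0,0],[0,0,0,0,0,0],[0,0,0,0,0,0],[0,0,0,0,0,0],[0,0,0,0,0,0],[0,0,0,0,0,0],[0,0,0,0,0,0],[0,0,0,0,0,0]]' -1
python3 -m handwheel '[[0,0,0.02,0,0,0],[0,0,0.05,0,0,0],[0,0,0.08,0,0,0],[0,0,0.11,0,0,0],[0,0,0.14,0,0,0],[0,0,0.17,0,0,0],[0,0,0.19,0,0,0],[0,0,0.19,0,0,0]]'
python3 feel.py; python3 pca.py
```

```text
time_s: 26.43
position: [0.6864, 0.0037, -0.0026]
tcp_rot: [[-0.058, 0.998, -0.003], [0.998, 0.058, 0.0], [0.0, -0.003, -1.0]]
force: [-0.8, -0.2, 0.7]
opening: 0.652
grasp_force: 0.0
time_s: 27.1
position: [0.6873, 0.0028, -0.0003]
tcp_rot: [[-0.057, 0.998, 0.0], [0.998, 0.057, -0.0], [-0.0, 0.0, -1.0]]
force: [-1.4, -0.1, 5.5]
opening: 0.296
grasp_force: 30.0
time_s: 27.77
position: [0.6903, 0.0028, 0.1936]
tcp_rot: [[-0.057, 0.998, 0.009], [0.998, 0.057, -0.001], [-0.002, 0.009, -1.0]]
force: [0.3, 0.2, -3.4]
opening: 0.299
grasp_force: 30.0
F [-0.15  0.08 -4.08] M [ 0.035  0.04  -0.008] sd [0.037 0.052 0.028] pos [0.6852 0.0033 0.1856] toolx [-0.057  0.998  0.001] open 0.2999644861168667 t 28.0167 j [ -9.  37.  74.   0.  70. -12.]
z 0.185827763757622 F [-0.2 -0.2 -3.2] 221 [[-0.01, -0.089, 0.001], [0.002, -0.069, 0.024], [0.016, -0.008, 0.027]] [-0.04  0.99  0.17] 0.3004386851805752
```

The moment shifted by +0.16 N m, so the heavy end is at -y, which matches the swing seen before. I'll carry the iron over the slot at y = 0.3616 with a yaw of +88°.

```bash
python3 -m handwheel '[[-0.185,0.358,0.1,0,0,0.77],[-0.185,0.358,0.1,0,0,0.77],[-0.185,0.358,0.1,0,0,0.77],[-0.185,0.358,0.1,0,0,0.77],[-0.185,0.358,0.1,0,0,0.77],[-0.185,0.358,0.1,0,0,0.77],[-0.185,0.358,0.1,0,0,0.77],[-0.185,0.358,0.1,0,0,0.77]]'; python3 feel.py
```

```text
time_s: 28.78
position: [0.537, 0.2917, 0.2685]
tcp_rot: [[-0.874, 0.486, -0.002], [0.486, 0.874, -0.001], [0.002, -0.002, -1.0]]
force: [-0.1, 0.7, -4.1]
opening: 0.297
grasp_force: 30.0
F [-0.28  0.89 -3.54] M [ 0.108  0.098 -0.005] sd [0.213 0.06  0.059] pos [0.5383 0.2903 0.2683] toolx [-0.871  0.491  0.   ] open 0.29525979055911883 t 29.0333 j [ 18.  26.  80.  -0.  74. -43.]
```

```bash
python3 -m handwheel '[[-0.02,0.071,0,0,0,0.27],[-0.02,0.071,0,0,0,0.27],[-0.02,0.071,0,0,0,0.27],[-0.02,0.071,0,0,0,0.27],[-0.02,0.071,0,0,0,0.27],[-0.02,0.071,0,0,0,0.27],[-0.02,0.071,0,0,0,0.27],[-0.02,0.071,0,0,0,0.27]]'
python3 -m handwheel '[[0,0,0,-0.0095,0.349,0],[0,0,0,-0.0095,0.349,0],[0,0,0,-0.0095,0.349,0],[0,0,0,-0.0095,0.349,0],[0,0,0,-0.0095,0.349,0],[0,0,0,-0.0095,0.349,0],[0,0,0,-0.0095,0.349,0],[0,0,0,-0.0095,0.349,0]]'; python3 feel.py
```

```text
time_s: 29.75
position: [0.5193, 0.3602, 0.2686]
tcp_rot: [[-1.0, -0.023, -0.001], [-0.023, 1.0, -0.001], [0.001, -0.001, -1.0]]
force: [-0.5, 0.8, -4.4]
opening: 0.295
grasp_force: 30.0
time_s: 30.42
position: [0.5199, 0.3607, 0.267]
tcp_rot: [[-0.766, -0.024, -0.642], [-0.017, 1.0, -0.017], [0.642, -0.002, -0.766]]
force: [-0.3, 0.1, -3.6]
opening: 0.296
grasp_force: 30.0
F [-0.13 -0.13 -3.6 ] M [ 0.077 -0.672 -0.025] sd [0.022 0.03  0.024] pos [0.5183 0.3618 0.2711] toolx [-0.768 -0.021  0.64 ] open 0.29039906697175516 t 30.6667 j [ 19.  47.  51.  13. 120. -70.]
```

```bash
python3 -m handwheel '[[-0.02,0.0005,-0.02,0,0,0],[-0.02,0.0005,-0.05,0,0,0],[-0.02,0.0005,-0.08,0,0,0],[-0.02,0.0005,-0.11,0,0,0],[-0.02,0.0005,-0.13,0,0,0],[-0.02,0.0005,-0.14,0,0,0],[-0.02,0.0005,-0.14,0,0,0],[-0.02,0.0005,-0.14,0,0,0]]'
python3 feel.py
python3 -m handwheel '[[0,0,-0.005,0,0,0],[0,0,-0.01,0,0,0],[0,0,-0.015,0,0,0],[0,0,-0.02,0,0,0],[0,0,-0.025,0,0,0],[0,0,-0.03,0,0,0],[0,0,-0.03,0,0,0],[0,0,-0.03,0,0,0]]'
python3 feel.py
```

```text
time_s: 31.38
position: [0.4989, 0.3622, 0.1302]
tcp_rot: [[-0.766, -0.027, -0.642], [-0.021, 1.0, -0.017], [0.642, -0.0, -0.766]]
force: [1.2, 0.2, -2.7]
opening: 0.29
grasp_force: 30.0
F [ 0.3   0.35 -3.45] M [ 0.052 -0.674  0.004] sd [0.021 0.023 0.034] pos [0.4996 0.3622 0.1309] toolx [-0.768 -0.021  0.64 ] open 0.2962163502843074 t 31.6333 j [ 20.  53.  60.  12. 105. -73.]
time_s: 32.35
position: [0.4994, 0.362, 0.0997]
tcp_rot: [[-0.766, -0.026, -0.642], [-0.02, 1.0, -0.017], [0.642, -0.0, -0.767]]
force: [1.8, -0.5, 1.1]
opening: 0.293
grasp_force: 30.0
F [ 2.49 -0.55  1.22] M [-0.039 -0.565  0.027] sd [0.027 0.015 0.032] pos [0.4994 0.3619 0.0997] toolx [-0.767 -0.02   0.642] open 0.297117642036425 t 32.6 j [ 20.  55.  61.  12. 103. -73.]
```

```bash
python3 -m handwheel '[[0,0,0,0,0,0],[0,0,0,0,0,0],[0,0,0,0,0,0],[0,0,0,0,0,0],[0.01,0,0.012,0,0,0],[0.026,0.001,0.031,0,0,0],[0.05,0.001,0.06,0,0,0],[0.05,0.001,0.09,0,0,0]]' 0
python3 -m handwheel '[[0,-0.04,0.04,0,-0.06,0],[0,-0.08,0.07,0,-0.12,0],[0,-0.12,0.09,0,-0.18,0],[0,-0.16,0.09,0,-0.24,0],[0,-0.2,0.09,0,-0.3,0],[0,-0.24,0.09,0,-0.349,0],[0,-0.28,0.09,0,-0.349,0],[0,-0.31,0.09,0,-0.349,0]]' 0.3
cat > seat.py <<'E'
from h import *
# check seated irons with the top+side cameras: pale points in rack zone
for n in("top","side"):
    p,d=cams.capture(n);C=cloud(n,d);hsv=cv2.cvtColor(p,cv2.COLOR_BGR2HSV)
    m=(C[...,0]>.41)&(C[...,0]<.64)&(C[...,1]>.1)&(C[...,1]<.48)&(C[...,2]>.04)&(C[...,2]<.22)&(hsv[...,2]>120)
    k,l,st,_=cv2.connectedComponentsWithStats(m.astype(np.uint8))
    for i in range(1,k):
        if st[i,4]>40:
            q=C[l==i];w,V=np.linalg.eigh(np.cov(q.T));a=V[:,2]*np.sign(V[0,2])
            print(n,st[i,4],"mid",np.round((np.percentile(q,2,axis=0)+np.percentile(q,98,axis=0))/2,3),"ext",np.round(np.percentile(q,98,axis=0)-np.percentile(q,2,axis=0),3),"pitch",round(np.degrees(np.arcsin(-a[2])),1))
E
python3 seat.py; python3 look.py
```

```text
time_s: 33.32
position: [0.5511, 0.3621, 0.1881]
tcp_rot: [[-0.766, -0.025, -0.643], [-0.018, 1.0, -0.017], [0.643, -0.001, -0.766]]
force: [-0.9, 0.5, 0.4]
opening: 0.495
grasp_force: 0.0
time_s: 33.98
position: [0.5459, 0.057, 0.2801]
tcp_rot: [[-1.0, -0.022, -0.0], [-0.022, 1.0, -0.017], [0.0, -0.017, -1.0]]
force: [0.8, 0.0, 0.4]
opening: 0.649
grasp_force: 0.0
top 455 mid [0.514 0.361 0.114] ext [0.148 0.027 0.115] pitch 38.3
side 357 mid [0.515 0.385 0.108] ext [0.139 0.082 0.117] pitch 39.7
(761, 507, 17, 68, 110.6, np.int32(63))
(642, -294, 28, 181, 92.4, np.int32(564))
(479, -50, 93, 94, 64.2, np.int32(368))
(472, -304, 181, 28, 89.1, np.int32(596))
(387, -292, 27, 180, 92.8, np.int32(582))
(347, 510, 43, 40, 128.4, np.int32(83))
t 34.1333 pos [0.5483 0.0552 0.2795] toolx deg -179.2 j [ -5.  20.  88.  -1.  72. -96.] F [-0.4 -0.   0.5] M [ 0.035 -0.001  0.021] 0.6518705827396094
```

```bash
python3 -m handwheel '[[0.095,-0.351,0,0.0085,0,-0.771],[0.095,-0.351,0,0.0085,0,-0.771],[0.095,-0.351,0,0.0085,0,-0.771],[0.095,-0.351,0,0.0085,0,-0.771],[0.095,-0.351,0,0.0085,0,-0.771],[0.095,-0.351,0,0.0085,0,-0.771],[0.095,-0.351,0,0.0085,0,-0.771],[0.095,-0.351,0,0.0085,0,-0.771]]'
python3 look.py
```

```text
time_s: 34.8
position: [0.6368, -0.2637, 0.2786]
tcp_rot: [[-0.554, 0.833, -0.011], [0.833, 0.554, 0.002], [0.007, -0.008, -1.0]]
force: [0.9, 0.4, 0.6]
opening: 0.649
grasp_force: 0.0
(471, -361, 68, 25, 90.9, np.int32(191))
(390, -356, 26, 57, 96.3, np.int32(164))
(336, 534, 57, 100, 97.8, np.int32(201))
t 34.85 pos [ 0.6387 -0.2737  0.2779] toolx deg 123.0 j [-32.  33.  66.  -1.  81. -65.] F [ 3.7 -6.3  0.6] M [-0.356 -0.237  0.018] 0.654816501355672
```

```bash
python3 -m handwheel '[[0.001,-0.017,-0.04,0,0,-0.267],[0.001,-0.017,-0.08,0,0,-0.267],[0.001,-0.017,-0.11,0,0,-0.267],[0.001,-0.017,-0.14,0,0,-0.267],[0.001,-0.017,-0.165,0,0,-0.267],[0.001,-0.017,-0.18,0,0,-0.267],[0.001,-0.017,-0.18,0,0,-0.267],[0.001,-0.017,-0.18,0,0,-0.267]]'
python3 feel.py
cat > wi.py <<'E'
from h import *
s=bot.read_state();p,d=cams.capture("wrist");W=wcloud(d,s);P=s["position"]
print("pos",np.round(P,4),"tz",np.round(np.array(s["tcp_rot"])[:,2],3),"t",s["time_s"])
for i in irons(p,W):
    if abs(i[0]/1000-P[0])<.06 and abs(i[1]/1000-P[1])<.12: print("w",i)
E
python3 wi.py
```

```text
time_s: 35.52
position: [0.6368, -0.2789, 0.0979]
tcp_rot: [[-0.059, 0.998, -0.011], [0.998, 0.059, 0.007], [0.008, -0.01, -1.0]]
force: [-0.5, -0.5, 0.1]
opening: 0.649
grasp_force: 0.0
F [-0.28 -0.23  0.31] M [-0.101  0.022  0.005] sd [0.028 0.022 0.009] pos [ 0.638  -0.2812  0.1011] toolx [-0.057  0.998  0.003] open 0.6497528275510152 t 35.7667 j [-33.  43.  76.  -0.  62. -36.]
pos [ 0.6377 -0.2813  0.101 ] tz [-0.006  0.003 -1.   ] t 35.8167
w (643, -263, 26, 119, 92.1, np.int32(4843))
w (648, -363, 25, 30, 84.1, np.int32(775))
```

```bash
python3 -m handwheel '[[0.005,-0.0125,-0.01,0,0,0],[0.005,-0.0125,-0.03,0,0,0],[0.005,-0.0125,-0.05,0,0,0],[0.005,-0.0125,-0.07,0,0,0],[0.005,-0.0125,-0.09,0,0,0],[0.005,-0.0125,-0.102,0,0,0],[0.005,-0.0125,-0.102,0,0,0],[0.005,-0.0125,-0.102,0,0,0]]'
python3 -m handwheel '[[0,0,0,0,0,0],[0,0,0,0,0,0],[0,0,0,0,0,0],[0,0,0,0,0,0],[0,0,0,0,0,0],[0,0,0,0,0,0],[0,0,0,0,0,0],[0,0,0,0,0,0]]' -1
python3 -m handwheel '[[0,0,0.02,0,0,0],[0,0,0.05,0,0,0],[0,0,0.08,0,0,0],[0,0,0.11,0,0,0],[0,0,0.14,0,0,0],[0,0,0.17,0,0,0],[0,0,0.2,0,0,0],[0,0,0.2,0,0,0]]'
python3 feel.py; python3 pca.py
```

```text
time_s: 36.53
position: [0.6416, -0.2938, -0.0037]
tcp_rot: [[-0.057, 0.998, -0.009], [0.998, 0.057, 0.005], [0.006, -0.009, -1.0]]
force: [0.5, 0.2, 1.1]
opening: 0.648
grasp_force: 0.0
time_s: 37.2
position: [0.6424, -0.2936, -0.0021]
tcp_rot: [[-0.057, 0.998, -0.007], [0.998, 0.057, 0.004], [0.005, -0.007, -1.0]]
force: [0.6, 0.0, 2.8]
opening: 0.293
grasp_force: 30.0
time_s: 37.87
position: [0.6447, -0.2953, 0.2037]
tcp_rot: [[-0.057, 0.998, 0.001], [0.998, 0.057, -0.001], [-0.001, 0.001, -1.0]]
force: [1.7, -1.8, -1.7]
opening: 0.298
grasp_force: 30.0
F [ 0.25 -0.19 -3.71] M [ 0.06   0.022 -0.023] sd [0.035 0.055 0.018] pos [ 0.6398 -0.2922  0.1937] toolx [-0.057  0.998  0.009] open 0.2938662162960598 t 38.1167 j [-34.  38.  70.  -0.  73. -37.]
z 0.19375065720436604 F [ 0.8  0.1 -3.7] 511 [[-0.011, -0.091, 0.003], [0.001, -0.065, 0.025], [0.016, -0.009, 0.029]] [-0.04  0.99  0.15] 0.2964616791589533
```

```bash
python3 -m handwheel '[[-0.03,0.32,0.07,0,0,0.4],[-0.03,0.32,0.07,0,0,0.4],[-0.03,0.32,0.07,0,0,0.4],[-0.03,0.32,0.07,0,0,0.4],[-0.03,0.32,0.07,0,0,0.4],[-0.03,0.32,0.07,0,0,0.4],[-0.03,0.32,0.07,0,0,0.4],[-0.03,0.32,0.07,0,0,0.4]]'
python3 -m handwheel '[[-0.09,0.264,0,0,0,0.37],[-0.09,0.264,0,0,0,0.37],[-0.09,0.264,0,0,0,0.37],[-0.09,0.264,0,0,0,0.37],[-0.09,0.264,0,0,0,0.37],[-0.09,0.264,0,0,0,0.37],[-0.09,0.264,0,0,0,0.37],[-0.09,0.264,0,0,0,0.37]]'
python3 feel.py
```

```text
time_s: 38.88
position: [0.6106, 0.0292, 0.2664]
tcp_rot: [[-0.757, 0.653, -0.012], [0.653, 0.757, -0.002], [0.008, -0.009, -1.0]]
force: [0.9, 1.2, -4.4]
opening: 0.292
grasp_force: 30.0
time_s: 39.55
position: [0.5182, 0.2961, 0.2659]
tcp_rot: [[-0.999, -0.033, -0.009], [-0.032, 0.999, -0.006], [0.009, -0.005, -1.0]]
force: [0.2, -0.8, -3.3]
opening: 0.295
grasp_force: 30.0
F [-0.05 -0.42 -3.28] M [0.015 0.138 0.004] sd [0.043 0.018 0.042] pos [0.5221 0.2893 0.2665] toolx [-1.    -0.025  0.006] open 0.2957085534416209 t 39.8 j [ 18.  25.  82.  -0.  73. -73.]
```

```bash
python3 -m handwheel '[[-0.02,0.0015,0,-0.0095,0.349,0],[-0.02,0.0015,0,-0.0095,0.349,0],[-0.02,0.0015,0,-0.0095,0.349,0],[-0.02,0.0015,0,-0.0095,0.349,0],[-0.02,0.0015,0,-0.0095,0.349,0],[-0.02,0.0015,-0.05,-0.0095,0.349,0],[-0.02,0.0015,-0.09,-0.0095,0.349,0],[-0.02,0.0015,-0.12,-0.0095,0.349,0]]'
python3 feel.py
```

```text
time_s: 40.52
position: [0.5041, 0.2901, 0.1431]
tcp_rot: [[-0.764, -0.028, -0.645], [-0.016, 1.0, -0.024], [0.645, -0.008, -0.764]]
force: [0.6, 0.3, -3.9]
opening: 0.294
grasp_force: 30.0
F [-0.16  0.18 -4.78] M [ 0.042 -0.681 -0.014] sd [0.035 0.14  0.044] pos [0.5035 0.2918 0.1491] toolx [-0.764 -0.019  0.644] open 0.29757172132934373 t 40.7667 j [ 15.  50.  64.   8. 105. -78.]
```

```bash
python3 -m handwheel '[[-0.002,0,-0.01,0,0,0],[-0.002,0,-0.02,0,0,0],[-0.002,0,-0.03,0,0,0],[-0.002,0,-0.036,0,0,0],[-0.002,0,-0.042,0,0,0],[-0.002,0,-0.047,0,0,0],[-0.002,0,-0.047,0,0,0],[-0.002,0,-0.047,0,0,0]]'
python3 feel.py
```

```text
time_s: 41.48
position: [0.5, 0.2921, 0.1]
tcp_rot: [[-0.762, -0.032, -0.646], [-0.02, 0.999, -0.026], [0.647, -0.007, -0.763]]
force: [-0.0, 0.4, -3.2]
opening: 0.294
grasp_force: 30.0
F [ 0.09 -0.16 -3.47] M [ 0.053 -0.652  0.025] sd [0.021 0.028 0.031] pos [0.4998 0.2921 0.1003] toolx [-0.762 -0.02   0.647] open 0.2892915054875117 t 41.7333 j [ 15.  53.  66.   8. 101. -78.]
```

```bash
python3 -m handwheel '[[0,0,-0.001,0,0,0],[0,0,-0.002,0,0,0],[0,0,-0.002,0,0,0],[0,0,-0.002,0,0,0],[0,0,-0.002,0,0,0],[0,0,-0.002,0,0,0],[0,0,-0.002,0,0,0],[0,0,-0.002,0,0,0]]' | tail -3
python3 -m handwheel '[[0,0,0,0,0,0],[0,0,0,0,0,0],[0,0,0,0,0,0],[0,0,0,0,0,0],[0.01,0,0.012,0,0,0],[0.026,0.001,0.031,0,0,0],[0.05,0.001,0.06,0,0,0],[0.05,0.001,0.09,0,0,0]]' 0
python3 -m handwheel '[[0,-0.04,0.04,0.008,-0.06,0],[0,-0.08,0.07,0.008,-0.12,0],[0,-0.12,0.09,0.008,-0.18,0],[0,-0.16,0.09,0.008,-0.24,0],[0,-0.2,0.09,0.008,-0.3,0],[0,-0.24,0.09,0.008,-0.349,0],[0,-0.28,0.09,0.008,-0.349,0],[0,-0.31,0.09,0.008,-0.349,0]]' 0.3
python3 seat.py; python3 look.py
```

```text
force: [2.0, 0.1, 2.2]
opening: 0.3
grasp_force: 30.0
time_s: 43.12
position: [0.5524, 0.2924, 0.1873]
tcp_rot: [[-0.763, -0.03, -0.646], [-0.018, 1.0, -0.025], [0.646, -0.008, -0.763]]
force: [-0.1, 0.8, 0.3]
opening: 0.503
grasp_force: 0.0
time_s: 43.78
position: [0.5472, -0.0129, 0.2792]
tcp_rot: [[-1.0, -0.026, -0.005], [-0.026, 1.0, -0.011], [0.005, -0.011, -1.0]]
force: [1.3, 0.4, 0.6]
opening: 0.65
grasp_force: 0.0
top 464 mid [0.518 0.295 0.109] ext [0.148 0.036 0.129] pitch 39.2
top 461 mid [0.514 0.363 0.114] ext [0.149 0.03  0.114] pitch 38.4
side 667 mid [0.515 0.323 0.109] ext [0.141 0.096 0.118] pitch 39.0
(761, 506, 16, 68, 111.8, np.int32(61))
(473, -81, 32, 81, 164.1, np.int32(118))
(472, -304, 182, 27, 89.2, np.int32(593))
(387, -293, 27, 178, 92.9, np.int32(578))
(346, 542, 50, 37, 108.9, np.int32(85))
t 43.9333 pos [ 0.5495 -0.0149  0.2785] toolx deg -178.9 j [ -13.   20.   88.   -1.   72. -104.] F [0.5 0.9 0.2] M [ 0.063  0.013 -0.073] 0.6501156864813175
```

```bash
python3 -m handwheel '[[-0.077,-0.289,0,0,0,-0.803],[-0.077,-0.289,0,0,0,-0.803],[-0.077,-0.289,0,0,0,-0.803],[-0.077,-0.289,0,0,0,-0.803],[-0.077,-0.289,0,0,0,-0.803],[-0.077,-0.289,0,0,0,-0.803],[-0.077,-0.289,0,0,0,-0.803],[-0.077,-0.289,0,0,0,-0.803]]' | head -3
python3 -m handwheel '[[0,0,-0.03,0,0,-0.3],[0,0,-0.06,0,0,-0.3],[0,0,-0.09,0,0,-0.3],[0,0,-0.12,0,0,-0.3],[0,0,-0.15,0,0,-0.3],[0,0,-0.17,0,0,-0.3],[0,0,-0.17,0,0,-0.3],[0,0,-0.17,0,0,-0.3]]'
python3 feel.py; python3 wi.py
python3 - <<'E'
from h import *
s=bot.read_state();p,d=cams.capture("side");C=cloud("side",d);p2,d2=cams.capture("wrist");W=wcloud(d2,s);p3,d3=cams.capture("top");
for n,c in(("side",C),("wrist",W),("top",cloud("top",d3))):
    m=(abs(c[...,0]-.265)<.06)&(abs(c[...,1]+.345)<.06)&(c[...,2]>.06)&(c[...,2]<.1);q=c[m]
    print(n,len(q),np.round(np.percentile(q,[2,98],axis=0),3).tolist() if len(q) else"")
E
```

```text
time_s: 44.6
position: [0.4723, -0.3061, 0.2779]
tcp_rot: [[-0.553, 0.833, -0.012], [0.833, 0.553, -0.005], [0.003, -0.013, -1.0]]
time_s: 45.27
position: [0.4729, -0.2993, 0.1072]
tcp_rot: [[0.002, 1.0, -0.013], [1.0, -0.002, 0.008], [0.008, -0.013, -1.0]]
force: [0.8, -0.1, 0.1]
opening: 0.647
grasp_force: 0.0
F [ 0.13 -0.11  0.3 ] M [-0.128  0.028  0.018] sd [0.027 0.026 0.022] pos [ 0.4739 -0.3016  0.1099] toolx [0.004 1.    0.003] open 0.6500413681108071 t 45.5167 j [-44.  34.  96.  -0.  51. -43.]
pos [ 0.4737 -0.3016  0.1098] tz [-0.009  0.003 -1.   ] t 45.5667
w (475, -280, 133, 26, 89.0, np.int32(5089))
w (474, -383, 16, 25, 0.3, np.int32(403))
side 671 [[0.228, -0.373, 0.061], [0.293, -0.305, 0.086]]
wrist 423 [[0.237, -0.322, 0.06], [0.292, -0.303, 0.086]]
top 0
```

```bash
python3 -m handwheel '[[0,-0.001,-0.02,0,0,0],[0,-0.001,-0.04,0,0,0],[0,-0.001,-0.06,0,0,0],[0,-0.001,-0.08,0,0,0],[0,-0.001,-0.1,0,0,0],[0,-0.001,-0.111,0,0,0],[0,-0.001,-0.111,0,0,0],[0,-0.001,-0.111,0,0,0]]'
python3 -m handwheel '[[0,0,0,0,0,0],[0,0,0,0,0,0],[0,0,0,0,0,0],[0,0,0,0,0,0],[0,0,0,0,0,0],[0,0,0,0,0,0],[0,0,0,0,0,0],[0,0,0,0,0,0]]' -1
python3 -m handwheel '[[0,0,0.02,0,0,0],[0,0,0.05,0,0,0],[0,0,0.08,0,0,0],[0,0,0.11,0,0,0],[0,0,0.14,0,0,0],[0,0,0.17,0,0,0],[0,0,0.2,0,0,0],[0,0,0.2,0,0,0]]'
python3 feel.py; python3 pca.py
```

```text
time_s: 46.43
position: [0.4727, -0.302, -0.003]
tcp_rot: [[0.004, 1.0, -0.011], [1.0, -0.004, 0.006], [0.006, -0.012, -1.0]]
force: [0.6, 0.8, 0.0]
opening: 0.653
grasp_force: 0.0
time_s: 47.1
position: [0.4731, -0.3022, -0.0023]
tcp_rot: [[0.004, 1.0, -0.01], [1.0, -0.004, 0.005], [0.005, -0.01, -1.0]]
force: [-0.3, 1.1, 4.5]
opening: 0.293
grasp_force: 30.0
time_s: 47.77
position: [0.4753, -0.3042, 0.2023]
tcp_rot: [[0.004, 1.0, -0.003], [1.0, -0.004, -0.002], [-0.002, -0.003, -1.0]]
force: [1.7, -1.1, -3.2]
opening: 0.295
grasp_force: 30.0
F [ 0.26 -0.4  -4.05] M [ 0.078  0.032 -0.007] sd [0.042 0.051 0.051] pos [ 0.4712 -0.3006  0.1946] toolx [0.004 1.    0.009] open 0.29811891017315956 t 48.0167 j [-44.  27.  92.  -0.  62. -44.]
z 0.19467258151187788 F [-0.1  0.4 -3.5] 517 [[-0.013, -0.091, 0.002], [-0.001, -0.065, 0.025], [0.012, -0.01, 0.028]] [-0.02 -0.99 -0.16] 0.29813447543836263
```

```bash
python3 feel.py
```

```text
F [ 0.09  0.15 -3.41] M [0.072 0.027 0.021] sd [0.035 0.024 0.035] pos [ 0.4727 -0.3019  0.1966] toolx [0.004 1.    0.006] open 0.2964822599837904 t 48.3667 j [-44.  27.  92.  -0.  62. -44.]
```

```bash
python3 -m handwheel '[[0.03,0.3,0.07,0,0,0.42],[0.03,0.3,0.07,0,0,0.42],[0.03,0.3,0.07,0,0,0.42],[0.03,0.3,0.07,0,0,0.42],[0.03,0.3,0.07,0,0,0.42],[0.03,0.3,0.07,0,0,0.42],[0.03,0.3,0.07,0,0,0.42],[0.03,0.3,0.07,0,0,0.42]]'
python3 -m handwheel '[[0.015,0.223,0,0,0,0.381],[0.015,0.223,0,0,0,0.381],[0.015,0.223,0,0,0,0.381],[0.015,0.223,0,0,0,0.381],[0.015,0.223,0,0,0,0.381],[0.015,0.223,0,0,0,0.381],[0.015,0.223,0,0,0,0.381],[0.015,0.223,0,0,0,0.381]]'
python3 feel.py
```

```text
time_s: 49.08
position: [0.5028, 0.0027, 0.2686]
tcp_rot: [[-0.746, 0.666, -0.009], [0.666, 0.746, -0.002], [0.005, -0.008, -1.0]]
force: [1.1, 0.0, -3.2]
opening: 0.296
grasp_force: 30.0
time_s: 49.75
position: [0.5173, 0.2217, 0.2669]
tcp_rot: [[-1.0, -0.029, -0.006], [-0.029, 1.0, -0.012], [0.006, -0.012, -1.0]]
force: [0.6, -1.2, -3.5]
opening: 0.294
grasp_force: 30.0
F [-0.16 -0.47 -3.69] M [-0.006  0.17  -0.003] sd [0.03  0.016 0.023] pos [0.5179 0.2195 0.2672] toolx [-1.    -0.024  0.006] open 0.2937321972681433 t 50.0 j [ 12.  22.  87.  -1.  71. -79.]
```

```bash
python3 -m handwheel '[[-0.015,0.0015,0,-0.0095,0.349,0],[-0.015,0.0015,0,-0.0095,0.349,0],[-0.015,0.0015,0,-0.0095,0.349,0],[-0.015,0.0015,0,-0.0095,0.349,0],[-0.015,0.0015,0,-0.0095,0.349,0],[-0.015,0.0015,-0.05,-0.0095,0.349,0],[-0.015,0.0015,-0.09,-0.0095,0.349,0],[-0.015,0.0015,-0.12,-0.0095,0.349,0]]' | head -0 2>/dev/null
python3 feel.py
```

```text
F [-0.06 -0.17 -4.15] M [ 0.063 -0.692 -0.008] sd [0.048 0.112 0.039] pos [0.5044 0.2223 0.1491] toolx [-0.764 -0.02   0.644] open 0.2932959445208344 t 50.9667 j [ 10.  48.  69.   5. 103. -83.]Exception ignored on flushing sys.stdout:
BrokenPipeError: [Errno 32] Broken pipe
```

```bash
python3 -m handwheel '[[-0.002,-0.0005,-0.01,0,0,0],[-0.002,-0.0005,-0.02,0,0,0],[-0.002,-0.0005,-0.03,0,0,0],[-0.002,-0.0005,-0.038,0,0,0],[-0.002,-0.0005,-0.044,0,0,0],[-0.002,-0.0005,-0.049,0,0,0],[-0.002,-0.0005,-0.049,0,0,0],[-0.002,-0.0005,-0.049,0,0,0]]'
python3 feel.py
```

```text
time_s: 51.68
position: [0.5015, 0.222, 0.0985]
tcp_rot: [[-0.763, -0.034, -0.646], [-0.021, 0.999, -0.028], [0.646, -0.008, -0.763]]
force: [1.2, 0.2, 1.0]
opening: 0.298
grasp_force: 30.0
F [1.73 0.1  1.11] M [ 0.059 -0.584 -0.   ] sd [0.029 0.047 0.023] pos [0.5015 0.222  0.0985] toolx [-0.763 -0.021  0.646] open 0.29119014407983373 t 51.9333 j [ 10.  51.  70.   5.  98. -83.]
```

Light contact on the rails. I'll release and retreat.

```bash
python3 -m handwheel '[[0,0,0,0,0,0],[0,0,0,0,0,0],[0,0,0,0,0,0],[0,0,0,0,0,0],[0.01,0,0.012,0,0,0],[0.026,0.001,0.031,0,0,0],[0.05,0.001,0.06,0,0,0],[0.05,0.001,0.09,0,0,0]]' 0
python3 -m handwheel '[[0,-0.04,0.04,0.008,-0.06,0],[0,-0.08,0.07,0.008,-0.12,0],[0,-0.12,0.09,0.008,-0.18,0],[0,-0.16,0.09,0.008,-0.24,0],[0,-0.2,0.09,0.008,-0.3,0],[0,-0.24,0.09,0.008,-0.349,0],[0,-0.28,0.09,0.008,-0.349,0],[0,-0.31,0.09,0.008,-0.349,0]]' 0
python3 seat.py; python3 look.py
```

```text
time_s: 52.65
position: [0.5532, 0.2224, 0.1875]
tcp_rot: [[-0.763, -0.033, -0.646], [-0.02, 0.999, -0.028], [0.646, -0.009, -0.763]]
force: [0.0, -0.1, -0.5]
opening: 0.5
grasp_force: 0.0
time_s: 53.32
position: [0.5481, -0.0829, 0.2791]
tcp_rot: [[-1.0, -0.027, -0.005], [-0.026, 1.0, -0.013], [0.006, -0.013, -1.0]]
force: [0.7, 0.3, 0.6]
opening: 0.499
grasp_force: 0.0
top 466 mid [0.517 0.294 0.108] ext [0.149 0.035 0.127] pitch 39.1
top 456 mid [0.517 0.221 0.115] ext [0.146 0.026 0.112] pitch 38.4
top 460 mid [0.513 0.361 0.115] ext [0.147 0.026 0.114] pitch 38.2
side 1041 mid [0.516 0.288 0.11 ] ext [0.142 0.163 0.118] pitch 6.0
(387, -293, 27, 180, 92.9, np.int32(577))
(335, 526, 64, 43, 12.0, np.int32(127))
(321, 575, 30, 54, 129.4, np.int32(85))
t 53.4667 pos [ 0.5502 -0.0851  0.2783] toolx deg -178.8 j [ -20.   21.   87.   -1.   72. -111.] F [-1.1  1.3  0.5] M [ 0.032 -0.006 -0.029] 0.4993715835664047
```

```bash
python3 -m handwheel '[[-0.163,-0.192,0,0,0,-0.77],[-0.163,-0.192,0,0,0,-0.77],[-0.163,-0.192,0,0,0,-0.77],[-0.163,-0.192,0,0,0,-0.77],[-0.163,-0.192,0,0,0,-0.77],[-0.163,-0.192,0,0,0,-0.77],[-0.163,-0.192,0,0,0,-0.77],[-0.163,-0.192,0,0,0,-0.77]]' >/dev/null
python3 -m handwheel '[[0,0,-0.02,0,0.026,-0.27],[0,0,-0.05,0,0.026,-0.27],[0,0,-0.08,0,0.026,-0.27],[0,0,-0.11,0,0.026,-0.27],[0,0,-0.14,0,0.026,-0.27],[0,0,-0.16,0,0.026,-0.27],[0,0,-0.16,0,0.026,-0.27],[0,0,-0.16,0,0.026,-0.27]]'
python3 feel.py; python3 wi.py
```

```text
time_s: 54.8
position: [0.3877, -0.2725, 0.1174]
tcp_rot: [[-0.057, 0.996, -0.066], [0.998, 0.059, 0.021], [0.025, -0.064, -0.998]]
force: [-0.2, 0.6, 0.7]
opening: 0.5
grasp_force: 0.0
F [ 0.03 -0.12  0.31] M [-0.101  0.011 -0.012] sd [0.025 0.041 0.022] pos [ 0.3887 -0.2747  0.1196] toolx [-0.056  0.998  0.019] open 0.5021221372134409 t 55.05 j [-47.  29. 106.  -3.  49. -49.]
pos [ 0.3885 -0.2747  0.1195] tz [-0.061  0.016 -0.998] t 55.1
w (387, -262, 26, 122, 92.7, np.int32(4287))
w (393, -365, 25, 29, 80.2, np.int32(676))
```

```bash
python3 -m handwheel '[[-0.002,-0.001,-0.02,0,0,0],[-0.002,-0.001,-0.04,0,0,0],[-0.002,-0.001,-0.06,0,0,0],[-0.002,-0.001,-0.08,0,0,0],[-0.002,-0.001,-0.095,0,0,0],[-0.002,-0.001,-0.108,0,0,0],[-0.002,-0.001,-0.116,0,0,0],[-0.002,-0.001,-0.116,0,0,0]]'
python3 -m handwheel '[[0,0,0,0,0,0],[0,0,0,0,0,0],[0,0,0,0,0,0],[0,0,0,0,0,0],[0,0,0,0,0,0],[0,0,0,0,0,0],[0,0,0,0,0,0],[0,0,0,0,0,0]]' -1
python3 -m handwheel '[[0,0,0.02,0,0,0],[0,0,0.05,0,0,0],[0,0,0.08,0,0,0],[0,0,0.11,0,0,0],[0,0,0.14,0,-0.026,0],[0,0,0.17,0,-0.026,0],[0,0,0.2,0,-0.026,0],[0,0,0.2,0,-0.026,0]]'
python3 feel.py; python3 pca.py
```

```text
time_s: 55.82
position: [0.3854, -0.2749, 0.0013]
tcp_rot: [[-0.056, 0.996, -0.065], [0.998, 0.057, 0.02], [0.023, -0.063, -0.998]]
force: [-0.2, 0.0, -0.9]
opening: 0.502
grasp_force: 0.0
time_s: 56.48
position: [0.3863, -0.2756, 0.003]
tcp_rot: [[-0.056, 0.997, -0.062], [0.998, 0.057, 0.017], [0.021, -0.061, -0.998]]
force: [0.4, 1.4, 6.9]
opening: 0.295
grasp_force: 29.9
time_s: 57.15
position: [0.3877, -0.2774, 0.2069]
tcp_rot: [[-0.057, 0.998, -0.005], [0.998, 0.057, 0.01], [0.011, -0.004, -1.0]]
force: [0.8, -0.2, -4.0]
opening: 0.296
grasp_force: 29.7
F [ 0.45 -0.19 -3.99] M [-0.186  0.041  0.004] sd [0.017 0.033 0.014] pos [ 0.3846 -0.2738  0.2003] toolx [-0.057  0.998  0.023] open 0.29657804187081627 t 57.4 j [-49.  20. 103.   0.  58. -53.]
z 0.20024942042350055 F [ 0.2 -0.3 -3.5] 559 [[-0.011, -0.107, 0.0], [0.003, -0.077, 0.022], [0.018, -0.019, 0.025]] [-0.07  0.99  0.1 ] 0.29901708204279565
```

```bash
python3 - <<'E'
import numpy as np
W=np.load("pics/w2W.npy");n=np.array([.643,.017,.766])
c=np.array([.5139,.2916,.105])
h=(W-c)@n; d=(W-c)@np.array([.766,.02,-.643])
for lo,hi in((.075,.16),(.41,.51)):
    m=(W[...,1]>lo)&(W[...,1]<hi)&(abs(d)<.04)&(W[...,2]>.04)
    q=W[m];hh=h[m]
    print(m.sum(),np.round(np.percentile(q[:,1],[1,10,50,90,99]),4),np.round(np.percentile(hh,[5,50,95,99]),4))
    t=hh>np.percentile(hh,95)-.006;print(" top part y",np.round(np.percentile(q[t][:,1],[2,50,98]),4))
E
```

```text
613 [0.1087 0.1112 0.1183 0.1197 0.1204] [-0.0371 -0.0168 -0.0137 -0.0132]
 top part y [0.1087 0.1153 0.1199]
601 [0.4617 0.4625 0.4643 0.4722 0.4746] [-0.0361 -0.0156 -0.0137 -0.0133]
 top part y [0.4619 0.4676 0.4744]
```

ΔMx was -0.085 N m with the grip 17 mm to the +y side of centre, so the heavy end is +y. This one gets yawed the other way.

```bash
python3 -m handwheel '[[0.08,0.25,0.07,0,0,-0.42],[0.08,0.25,0.07,0,0,-0.42],[0.08,0.25,0.07,0,0,-0.42],[0.08,0.25,0.07,0,0,-0.42],[0.08,0.25,0.07,0,0,-0.42],[0.08,0.25,0.07,0,0,-0.42],[0.08,0.25,0.07,0,0,-0.42],[0.08,0.25,0.07,0,0,-0.42]]'
python3 -m handwheel '[[0.075,0.176,0,0,0,-0.381],[0.075,0.176,0,0,0,-0.381],[0.075,0.176,0,0,0,-0.381],[0.075,0.176,0,0,0,-0.381],[0.075,0.176,0,0,0,-0.381],[0.075,0.176,0,0,0,-0.381],[0.075,0.176,0,0,0,-0.381],[0.075,0.176,0,0,0,-0.381]]'
python3 feel.py
```

```text
time_s: 58.17
position: [0.4662, -0.0213, 0.2721]
tcp_rot: [[0.706, 0.708, 0.006], [0.707, -0.706, 0.023], [0.02, -0.012, -1.0]]
force: [-0.4, 0.3, -3.8]
opening: 0.296
grasp_force: 29.8
time_s: 58.83
position: [0.5398, 0.152, 0.27]
tcp_rot: [[1.0, 0.027, 0.014], [0.027, -1.0, 0.01], [0.014, -0.01, -1.0]]
force: [-0.2, -0.0, -3.8]
opening: 0.301
grasp_force: 29.8
F [-0.28 -0.07 -3.55] M [-0.095  0.246 -0.019] sd [0.03  0.038 0.015] pos [0.5405 0.1502 0.2717] toolx [1.    0.026 0.018] open 0.29825782781988774 t 59.0833 j [ 4. 21. 88.  1. 70. 92.]
```

```bash
python3 -m handwheel '[[-0.018,0.001,0,-0.014,0.357,0],[-0.018,0.001,0,-0.014,0.357,0],[-0.018,0.001,0,-0.014,0.357,0],[-0.018,0.001,0,-0.014,0.357,0],[-0.018,0.001,0,-0.014,0.357,0],[-0.018,0.001,-0.05,-0.014,0.357,0],[-0.018,0.001,-0.09,-0.014,0.357,0],[-0.018,0.001,-0.12,-0.014,0.357,0]]'
python3 feel.py; python3 wi.py
```

```text
time_s: 59.8
position: [0.5244, 0.1511, 0.1481]
tcp_rot: [[0.769, 0.022, -0.639], [0.016, -1.0, -0.014], [-0.639, 0.0, -0.769]]
force: [-0.6, -0.3, -4.1]
opening: 0.297
grasp_force: 29.8
F [-0.44 -0.12 -4.54] M [-0.041 -0.63   0.009] sd [0.032 0.119 0.022] pos [0.5243 0.1517 0.1541] toolx [ 0.77   0.017 -0.638] open 0.2915810716233297 t 60.05 j [  4.  47.  69.   1. 103.  92.]
pos [0.5248 0.1518 0.155 ] tz [-0.636 -0.014 -0.772] t 60.1
```

```bash
python3 -m handwheel '[[-0.0025,0,-0.012,0,0,0],[-0.0025,0,-0.024,0,0,0],[-0.0025,0,-0.036,0,0,0],[-0.0025,0,-0.044,0,0,0],[-0.0025,0,-0.05,0,0,0],[-0.0025,0,-0.055,0,0,0],[-0.0025,0,-0.055,0,0,0],[-0.0025,0,-0.055,0,0,0]]'
python3 feel.py
```

```text
time_s: 60.82
position: [0.5202, 0.1519, 0.0968]
tcp_rot: [[0.767, 0.023, -0.641], [0.017, -1.0, -0.015], [-0.641, 0.001, -0.767]]
force: [-0.6, 0.7, -3.2]
opening: 0.293
grasp_force: 29.8
F [ 0.15  0.04 -3.85] M [-0.035 -0.625  0.001] sd [0.037 0.036 0.025] pos [0.5206 0.1519 0.0976] toolx [ 0.768  0.017 -0.64 ] open 0.2948150990573399 t 61.0667 j [ 4. 51. 71.  1. 98. 92.]
```

```bash
python3 -m handwheel '[[0.001,0,-0.002,0,0,0],[0.001,0,-0.004,0,0,0],[0.001,0,-0.005,0,0,0],[0.001,0,-0.005,0,0,0],[0.001,0,-0.005,0,0,0],[0.001,0,-0.005,0,0,0],[0.001,0,-0.005,0,0,0],[0.001,0,-0.005,0,0,0]]'
python3 -m handwheel '[[0,0,0,0,0,0],[0,0,0,0,0,0],[0,0,0,0,0,0],[0,0,0,0,0,0],[0.01,0,0.012,0,0,0],[0.026,0.001,0.031,0,0,0],[0.05,0.001,0.06,0,0,0],[0.05,0.001,0.09,0,0,0]]' -0.1
python3 -m handwheel '[[0,-0.04,0.04,0,-0.06,0],[0,-0.08,0.07,0,-0.12,0],[0,-0.12,0.09,0,-0.18,0],[0,-0.16,0.09,0,-0.24,0],[0,-0.2,0.09,0,-0.3,0],[0,-0.22,0.09,0,-0.349,0],[0,-0.22,0.09,0,-0.349,0],[0,-0.22,0.09,0,-0.349,0]]'
python3 seat.py; python3 look.py
python3 - <<'E'
from h import *
p,d=cams.capture("top");q,_=cams.capture("side")
cv2.imwrite("pics/end.png",np.hstack([cv2.resize(p[140:320,90:440],(800,411))[:400,:500],cv2.resize(q[130:370,180:420],(400,400))])[:, :800] if 0 else np.hstack([cv2.resize(p[140:320,100:340],(400,300)),cv2.resize(q[140:290,180:380],(400,300))]))
E
```

```text
time_s: 61.78
position: [0.5215, 0.1519, 0.0922]
tcp_rot: [[0.768, 0.023, -0.64], [0.017, -1.0, -0.015], [-0.64, 0.001, -0.768]]
force: [1.1, 0.7, -3.6]
opening: 0.295
grasp_force: 29.8
time_s: 62.45
position: [0.5739, 0.1524, 0.1819]
tcp_rot: [[0.769, 0.022, -0.639], [0.016, -1.0, -0.015], [-0.639, 0.001, -0.769]]
force: [0.6, -0.0, 0.5]
opening: 0.449
grasp_force: 0.0
time_s: 63.12
position: [0.5696, -0.0691, 0.2733]
tcp_rot: [[1.0, 0.012, 0.002], [0.012, -1.0, -0.015], [0.002, 0.015, -1.0]]
force: [1.5, 0.5, -0.4]
opening: 0.449
grasp_force: 0.0
top 462 mid [0.518 0.15  0.115] ext [0.146 0.026 0.112] pitch 38.2
top 453 mid [0.517 0.295 0.109] ext [0.147 0.033 0.126] pitch 39.0
top 456 mid [0.517 0.22  0.116] ext [0.146 0.026 0.114] pitch 37.9
top 460 mid [0.514 0.362 0.114] ext [0.148 0.029 0.118] pitch 38.5
side 1457 mid [0.517 0.252 0.11 ] ext [0.142 0.231 0.118] pitch 0.9
(336, 543, 67, 51, 16.2, np.int32(118))
t 63.2667 pos [ 0.5717 -0.0661  0.272 ] toolx deg 1.0 j [-17.  23.  85.  -1.  72.  72.] F [-1.1  0.9  0.2] M [0.002 0.174 0.017] 0.45173512060027293
```

View pics/end.png

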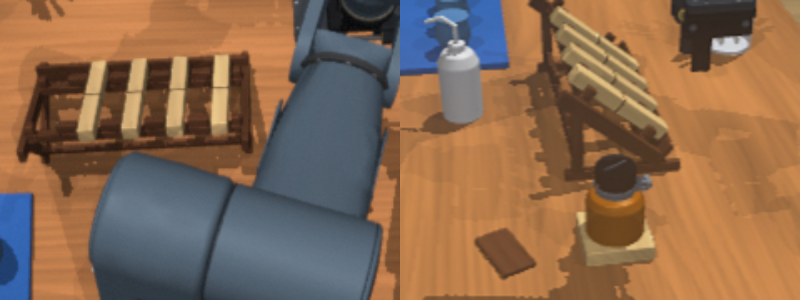

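```bash
python3 - <<'E'
from h import *
p,d=cams.capture("top");C=cloud("top",d);hsv=cv2.cvtColor(p,cv2.COLOR_BGR2HSV)
n=np.array([.643,.017,.766]);dd=np.array([.766,.02,-.643])
for y,x in((.3616,.5121),(.2916,.5139),(.2217,.5157),(.1517,.5175)):
    c=np.array([x,y,.105]);r=C-c
    m=(abs(C[...,1]-y)<.02)&(abs(r@dd)<.14)&(abs(r@n)<.06)&(hsv[...,2]>120)&(C[...,2]>.03)
    q=r[m];print(y,m.sum(),"down",np.round(np.percentile(q@dd,[1,99]),3),"n",np.round(np.percentile(q@n,[5,50,95]),3))
    for s in(-.06,.06):
        k=q[abs(q@dd-s)<.02];print("   ",s,round(np.median(k@n),4),round(np.median(k[:,1]),4))
E
```

```text
0.3616 455 down [-0.092  0.09 ] n [-0.002  0.013  0.016]
    -0.06 0.0136 -0.0026
    0.06 0.013 -0.0
0.2916 451 down [-0.093  0.092] n [-0.     0.013  0.016]
    -0.06 0.0136 -0.0026
    0.06 0.0132 -0.0009
0.2217 462 down [-0.092  0.092] n [-0.003  0.013  0.017]
    -0.06 0.0132 -0.0034
    0.06 0.0132 0.0001
0.1517 463 down [-0.091  0.092] n [-0.003  0.013  0.016]
    -0.06 0.0133 -0.0023
    0.06 0.0132 0.0001
```

All four irons are seated on the rails and against the ledge, so I'm handing in.

```bash
python3 -c "
from rig import bot;print(bot.hand_in())"
```

```text
the job is handed in; nothing more can be done
None
```

The job is handed in at about 63 s: the oil jar's cap is down and screwed to its stop, and all four irons on the bench are seated in the rack, heavy end down. The grip slackened once on the first iron, so I laid it back on the bench and picked it up again. The clay cup and wash bottle were left alone. The hand-in gave no verdict.

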